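# Clear the pressing bench: cap, blocks, bolts to their trays

## Task

Clear up after pressing, clean things before greasy ones: first set the blue jug cap down flat, top up, in the white plastic tray; then put both beech blocks in the brown wooden tray, each lying flat on the tray's floor; and only then stand both steel bolts on their heads in the dark steel tray. Let go of each thing once it stands on its tray floor, and leave the black rubber bung and the brass fitting standing where they are.

Things in the scene. Friction and masses are not known exactly. Their poses are not given: they have to be found in the camera images.
- cap: Blue plastic screw cap of a jug, loose, about 25 g: round, 48 mm in diameter, 26 mm high, starts flat with its closed top up. Origin: centre of the underside, z up.
- block1: Beech pressing block 1 of two alike (either may go anywhere in its tray): pale wooden slab 80 mm long (its x), 40 mm wide (its y), 30 mm high, loose, about 70 g. Starts flat on the bench. Origin: centre of the underside, z up.
- block2: Beech pressing block 2 of two alike (either may go anywhere in its tray): pale wooden slab 80 mm long (its x), 40 mm wide (its y), 30 mm high, loose, about 70 g. Starts flat on the bench. Origin: centre of the underside, z up.
- bolt1: Large bright steel hex bolt 1 of two alike (interchangeable), loose, about 280 g, standing on its head, shank up: hexagonal head at the bottom 15 mm high and about 36 mm across flats, round shank 24 mm in diameter above it, 65 mm high in all. Origin: centre of the underside of the head, z up along the shank.
- bolt2: Large bright steel hex bolt 2 of two alike (interchangeable), loose, about 280 g, standing on its head, shank up: hexagonal head at the bottom 15 mm high and about 36 mm across flats, round shank 24 mm in diameter above it, 65 mm high in all. Origin: centre of the underside of the head, z up along the shank.
- white_tray: White plastic open tray, fixed to the bench, outer 125 mm (its x) by 175 mm (its y), 20 mm high; walls 5 mm thick, so 115 x 165 mm inside; floor 4 mm thick (inner floor 4 mm above the origin). Origin: centre of the underside, z up.
- wood_tray: Brown wooden open tray, fixed to the bench, outer 125 mm (its x) by 175 mm (its y), 20 mm high; walls 5 mm thick, so 115 x 165 mm inside; floor 4 mm thick (inner floor 4 mm above the origin). Origin: centre of the underside, z up.
- steel_tray: Dark grey steel open tray, fixed to the bench, outer 125 mm (its x) by 175 mm (its y), 20 mm high; walls 5 mm thick, so 115 x 165 mm inside; floor 4 mm thick (inner floor 4 mm above the origin). Origin: centre of the underside, z up.
- bung: Black rubber bung, loose bystander that stays where it is: tapered, 26 mm in diameter at the foot, 34 mm at the top, 30 mm high. Origin: centre of the underside.
- fitting: Brass pipe fitting, loose bystander that stays where it is: hexagonal foot about 32 mm across corners, round neck 22 mm in diameter, 28 mm high. Origin: centre of the underside.
There are look-alikes about, which are no part of the job. Leave any pink look-alike of the bolt1 alone.

How it is judged:
On the way, in this order (a step that is already met when the one before it is completed fails the run):
1. the cap lies in the white tray, let go, while no block is in the wooden tray and no bolt in the steel tray yet (x of cap in the frame of white_tray between -0.0625 and 0.0625 m and y of cap in the frame of white_tray between -0.0875 and 0.0875 m and z of cap in the frame of white_tray between -0.002 and 0.01 m and angle between cap's own z axis and vertical below 0.2 rad and contact force between the fingers and cap below 0.3 N and not (x of block1 in the frame of wood_tray between -0.0625 and 0.0625 m and y of block1 in the frame of wood_tray between -0.0875 and 0.0875 m) and not (x of block2 in the frame of wood_tray between -0.0625 and 0.0625 m and y of block2 in the frame of wood_tray between -0.0875 and 0.0875 m) and not (x of bolt1 in the frame of steel_tray between -0.0625 and 0.0625 m and y of bolt1 in the frame of steel_tray between -0.0875 and 0.0875 m) and not (x of bolt2 in the frame of steel_tray between -0.0625 and 0.0625 m and y of bolt2 in the frame of steel_tray between -0.0875 and 0.0875 m)), for 0.2 s.
2. both blocks lie flat in the wooden tray, let go, while no bolt is in the steel tray yet (x of block1 in the frame of wood_tray between -0.0625 and 0.0625 m and y of block1 in the frame of wood_tray between -0.0875 and 0.0875 m and z of block1 in the frame of wood_tray between -0.002 and 0.01 m and angle between each of block1, block2's own z axis and vertical below 0.2 rad and x of block2 in the frame of wood_tray between -0.0625 and 0.0625 m and y of block2 in the frame of wood_tray between -0.0875 and 0.0875 m and z of block2 in the frame of wood_tray between -0.002 and 0.01 m and contact force between the fingers and block1 below 0.3 N and contact force between the fingers and block2 below 0.3 N and not (x of bolt1 in the frame of steel_tray between -0.0625 and 0.0625 m and y of bolt1 in the frame of steel_tray between -0.0875 and 0.0875 m) and not (x of bolt2 in the frame of steel_tray between -0.0625 and 0.0625 m and y of bolt2 in the frame of steel_tray between -0.0875 and 0.0875 m)), for 0.2 s.
3. both bolts stand in the steel tray, let go (x of bolt1 in the frame of steel_tray between -0.0625 and 0.0625 m and y of bolt1 in the frame of steel_tray between -0.0875 and 0.0875 m and z of bolt1 in the frame of steel_tray between -0.002 and 0.01 m and angle between each of bolt1, bolt2's own z axis and vertical below 0.2 rad and x of bolt2 in the frame of steel_tray between -0.0625 and 0.0625 m and y of bolt2 in the frame of steel_tray between -0.0875 and 0.0875 m and z of bolt2 in the frame of steel_tray between -0.002 and 0.01 m and contact force between the fingers and bolt1 below 0.3 N and contact force between the fingers and bolt2 below 0.3 N), for 0.2 s.
At the end, for the whole second after the job is handed in: Cap in the white tray, both blocks in the wooden tray, both bolts in the steel tray: each origin inside the tray's outline, at most 6 mm above its inner floor, z axis within 0.2 rad of vertical (cap top up, blocks flat, bolts on their heads), untouched and at rest (all of step 3 and x of cap in the frame of white_tray between -0.0625 and 0.0625 m and y of cap in the frame of white_tray between -0.0875 and 0.0875 m and z of cap in the frame of white_tray between -0.002 and 0.01 m and angle between each of cap, block1, block2's own z axis and vertical below 0.2 rad and x of block1 in the frame of wood_tray between -0.0625 and 0.0625 m and y of block1 in the frame of wood_tray between -0.0875 and 0.0875 m and z of block1 in the frame of wood_tray between -0.002 and 0.01 m and x of block2 in the frame of wood_tray between -0.0625 and 0.0625 m and y of block2 in the frame of wood_tray between -0.0875 and 0.0875 m and z of block2 in the frame of wood_tray between -0.002 and 0.01 m and linear speed of each of cap, block1, block2, bolt1, bolt2 below 0.02 m/s and angular speed of each of cap, block1, block2, bolt1, bolt2 below 0.3 rad/s and contact force between the fingers and cap below 0.3 N and contact force between the fingers and block1 below 0.3 N and contact force between the fingers and block2 below 0.3 N).
It fails at once if the rubber bung is moved more than 20 mm or tipped over (distance of bung from where it was at the start of the episode above 0.02 m or angle between bung's own z axis and vertical above 0.4 rad).
It fails at once if the brass fitting is moved more than 20 mm or tipped over (distance of fitting from where it was at the start of the episode above 0.02 m or angle between fitting's own z axis and vertical above 0.4 rad).
It also fails if it takes over 128 s, if anything falls off the work surface, if the arm or the gripper's body presses on something with over 40 N, if the wrist force passes 120 N, or if a joint passes its speed limit or range.

## Robot

A 7-joint arm with a two-finger parallel gripper is mounted at the origin on the work surface. World frame = base frame: x ahead of the robot, y to its left, z up, the work surface at z = 0. Lengths are in m, angles in rad, forces in N, time in s.
With the tool pointing down it reaches from about 0.35 to 0.9 m from the base axis. Payload 8.1 kg.
Tool frame: the origin (TCP) lies at the very end of the fingers, on their centre line; the grasp point (between the pads) lies 19 mm behind it (arm.grip_depth is the distance from the TCP to the grasp point, in m); x points along the fingers, z is the direction in which the jaws open and shut, and the axes are right-handed (so a half turn about x gives the same grasp; the last joint's range is limited). The gripper opens to 92 mm and grips with 3 to 60 N. Pads are 19 mm wide; open, the fingers measure 130 mm over their backs; the gripper's body (75 mm by 190 mm) begins 47 mm behind the grasp point.
Start: joints at [1.064, 0.434, 0.025, 1.573, -0.012, 1.134, -0.075], TCP at [0.246, -0.575, 0.227] pointing down, gripper open.
Joint ranges: [-2.62, 2.62], [-0.44, 2.09], [-1.27, 1.32], [0.08, 2.57], [-1.32, 4.46], [0.12, 2], [-2.74, 2.74]. Speed limits (rad/s): [2.22, 2.22, 3.01, 3.01, 3.14, 3.14, 3.14].

## Interface

Orientations are given as a rotation vector (axis times angle).
In Python, from cell import status, cams, arm gives the robot as it stands. The module is installed in compiled form; this text tells all that it offers.
- The arm moves only by the tool step_arm, never from a script. Its argument "rows" is a list of rows, each a list of 7 numbers: the gripper command: -1 is fully open, 1 is shut, values between are in proportion, then the shift along the tool's x, y, z as a fraction of full scale, then the turn, a rotation vector about the tool's x, y, z as a fraction of full scale. In form: [[grip, x, y, z, rx, ry, rz], ...]. A call has 1 to 12 rows; each row is the pose to reach, as a shift and turn from the pose commanded when the call began, along the tool's axes at that moment; what a row does not reach only later rows make up. Full scale, the value 1, is 80 cm for a shift and 60 degrees for a turn. A row lasts 1/12 s, in which the tool goes at most 41.7 mm and 7.16 degrees, less where a joint would pass 70% of its speed; a pose out of reach is approached as far as the arm can. A call with a number of a shift or a turn outside -1 to 1 is refused whole. A call with a gripper value outside its range is refused whole. The fingers move at their own pace and stop on an object; "newtons" is the grip in N (left out, the last holds). Time passes only in rows, so rows that repeat a pose let the fingers close. It gives the time, the measured TCP pose, the force and the opening at its end, in the units of the state.
- status.observe(): the state, without advancing time (a new reading comes with each control period).
- cams.get_image(name): name is "scene" or "top" or "wrist"; returns a dict with "pixels" (480x640x3 uint8, red, green, blue), "range_z" (480x640 float32, m along the optical axis (not along the pixel's ray), 0 where there is no reading), "camera_matrix" (3x3 intrinsics, pixels), "distortion" ([k1, k2, p1, p2, k3] as OpenCV has them; the pictures are not rectified), "eye" and "attitude" of the camera in the world; the wrist camera has in their place "tool_from_camera" (4x4, takes a point from camera to tool coordinates, whose origin is the TCP and whose axes are the tool frame's). Camera axes: x right, y down, z forward; pixel columns grow to the right and rows downward; lengths in m; the calibration is good to about 2 mm. A picture is of the moment at which its call begins: read the wrist's pose just before it.
- arm.sign_off(): hands the job in, once; it reports no verdict.
The state is a dict: "clock": time; "joints": joint angles; "dq": joint speeds; "joint_efforts": joint torques, N m; "position": TCP position; "ee_rot": TCP orientation; "force": force on the tool from outside, world axes, zero at the start; "ft_torque": the same for the moment, N m; "width": opening from 0.0 (shut) to 1.0 (fully open).
Only numpy, scipy, OpenCV 4.12 (cv2) and the standard library are available. Lean on these libraries where they do the work, as an engineer would, in place of code of your own. Each camera call takes 0.05 s, during which the arm holds its last target.

## Working session

There is one attempt and no reset: what is moved stays moved. The work goes in short steps, Python scripts to look and compute and a tool call to move; the robot and the scene stay as the last step left them, time stands still between calls to the robot, and variables do not carry over. Pictures are saved under pics/ and viewed, and the job is handed in when it is done.

Besides the shell and the picture viewer there is one more tool, called after "Request:" as name(argument=value, ...), one argument or row to a line, values as JSON. step_arm: Moves the arm, as the interface text tells. Its arguments: {"type":"object","properties":{"rows":{"type":"array","items":{"type":"array","items":{"type":"number"}}},"newtons":{"type":"number"}},"required":["rows"]}

```bash
mkdir -p pics; ls
python3 - <<'E'
from cell import status,cams,arm
import cv2,numpy as np
s=status.observe()
for k,v in s.items(): print(k,np.round(v,4))
for n in ["scene","top","wrist"]:
    d=cams.get_image(n); cv2.imwrite(f"pics/{n}0.png",d["pixels"][:,:,::-1]); np.savez(f"{n}0.npz",**d)
    for k in d:
        if k not in("pixels","range_z"): print(n,k,np.round(d[k],4).tolist())
E
```

```text
pics
clock 0.0
joints [ 1.0644  0.4353  0.025   1.5741 -0.0116  1.134  -0.0751]
dq [ 0.0008  0.0011  0.0011  0.0007  0.0011 -0.0005  0.0006]
joint_efforts [ 7.00000e-04 -6.67859e+01  9.85200e-01 -3.14465e+01 -6.06000e-02
  4.30000e-02  1.00000e-04]
position [ 0.2453 -0.5743  0.2259]
ee_rot [ 0.9077  1.3751 -0.9064]
force [-1.2705 -0.3077 -0.173 ]
ft_torque [0.077  0.0164 0.0084]
width 0.999
scene camera_matrix [[534.6215, 0.0, 315.641], [0.0, 534.6215, 240.7798], [0.0, 0.0, 1.0]]
scene distortion [0.0083, 0.0, 0.0, 0.0, 0.0]
scene eye [0.8141, 0.5288, 0.8573]
scene attitude [-0.7767, -2.7139, 0.9348]
top camera_matrix [[445.838, 0.0, 310.8965], [0.0, 445.838, 238.9721], [0.0, 0.0, 1.0]]
top distortion [0.0323, 0.0, 0.0, 0.0, 0.0]
top eye [0.3612, -0.013, 0.9278]
top attitude [-2.1195, 2.1155, -0.1376]
wrist camera_matrix [[330.7698, 0.0, 319.5847], [0.0, 330.7698, 237.9811], [0.0, 0.0, 1.0]]
wrist distortion [-0.0567, 0.0, 0.0, 0.0, 0.0]
wrist tool_from_camera [[0.0001, -0.2589, 0.9659, -0.1571], [-0.0008, -0.9659, -0.2589, 0.0696], [1.0, -0.0008, -0.0003, 0.0001], [0.0, 0.0, 0.0, 1.0]]
```

View pics/top0.png

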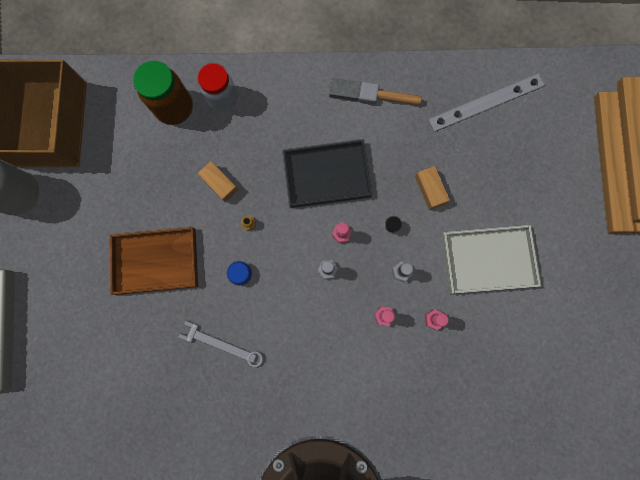

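View pics/scene0.png

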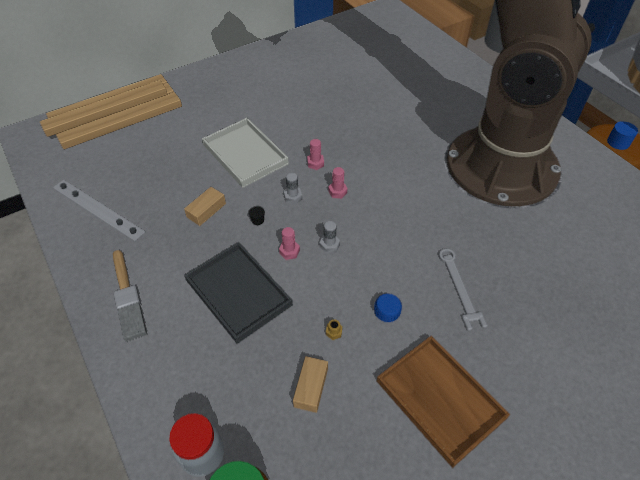

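View pics/wrist0.png

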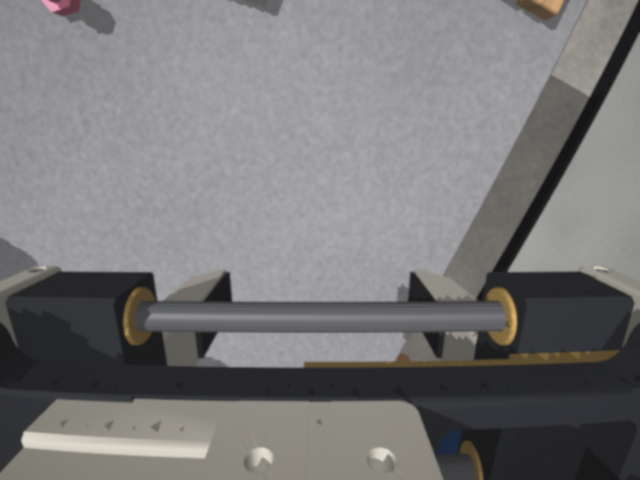

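```bash
cat > h.py <<'E'
import numpy as np,cv2
from scipy.spatial.transform import Rotation as R
def load(n): 
    d=np.load(n); return {k:d[k] for k in d}
def campose(d,st=None):
    if "eye" in d: return R.from_rotvec(d["attitude"]).as_matrix(),np.array(d["eye"])
    T=np.array(d["tool_from_camera"]); Rt=R.from_rotvec(st["ee_rot"]).as_matrix()
    return Rt@T[:3,:3], Rt@T[:3,3]+np.array(st["position"])
def rays(d,uv):
    p=cv2.undistortPoints(np.array(uv,float).reshape(-1,1,2),np.array(d["camera_matrix"]),np.array(d["distortion"])).reshape(-1,2)
    return np.c_[p,np.ones(len(p))]
def onplane(d,uv,z,st=None):
    Rm,e=campose(d,st); r=rays(d,uv)@Rm.T
    return e+r*((z-e[2])/r[:,2])[:,None]
def cloud(d,uv,st=None):
    Rm,e=campose(d,st); uv=np.array(uv); z=d["range_z"][uv[:,1].astype(int),uv[:,0].astype(int)]
    return (rays(d,uv)*z[:,None])@Rm.T+e
def proj(d,P,st=None):
    Rm,e=campose(d,st); q=(np.array(P).reshape(-1,3)-e)@Rm
    return cv2.projectPoints(q,np.zeros(3),np.zeros(3),np.array(d["camera_matrix"]),np.array(d["distortion"]))[0].reshape(-1,2)
E
python3 - <<'E'
from h import *
np.set_printoptions(precision=4,suppress=True)
t=load("top0.npz");s=load("scene0.npz")
print(proj(t,[[0,0,0],[.246,-.575,.227]]),proj(s,[[0,0,0],[.246,-.575,.227]]))
for n,uv in dict(cap=(239,273),bolt1=(328,269),bolt2=(404,271),bl1=(217,181),bl2=(433,187),bung=(393,224),fit=(248,222),p1=(342,232),wt=(490,260),st=(327,175),wd=(153,262),bench=(300,360),redcap=(213,77),bottlegreen=(155,80)).items():
    print(n,cloud(t,[uv])[0])
for n,uv in dict(cap=(388,307),bench=(400,200),b1=(292,177),b2=(331,226)).items(): print(n,cloud(s,[uv])[0])
E
```

```text
[[320.9991 507.9833]
 [724.9268 400.6658]] [[502.5148 165.6788]
 [276.9624 -10.4999]]
cap [0.4428 0.167  0.0257]
bolt1 [ 0.4471 -0.0142  0.0662]
bolt2 [ 0.4439 -0.1606  0.0623]
bl1 [0.6358 0.2186 0.0304]
bl2 [ 0.6212 -0.231   0.0268]
bung [ 0.5431 -0.1469  0.0293]
fit [0.5479 0.1509 0.0298]
p1 [ 0.5203 -0.0418  0.0638]
wt [ 0.4727 -0.346   0.0019]
st [ 0.6558 -0.0124  0.0045]
wd [0.4681 0.3547 0.0014]
bench [ 0.2696  0.0426 -0.0013]
redcap [0.8369 0.2195 0.0898]
bottlegreen [0.8158 0.3266 0.1175]
cap [0.4511 0.1719 0.026 ]
bench [ 0.2602 -0.0391  0.0015]
b1 [ 0.4502 -0.1686  0.0635]
b2 [ 0.4546 -0.0123  0.0673]
```

Run:
```python
import cv2,numpy as np
a=cv2.imread("pics/top0.png"); b=cv2.imread("pics/scene0.png")
c=cv2.resize(a[190:350,190:460],None,fx=2.9,fy=2.9,interpolation=cv2.INTER_CUBIC)
cv2.imwrite("pics/crop_top.png",c)
c=cv2.resize(b[120:340,180:420],None,fx=2.7,fy=2.7,interpolation=cv2.INTER_CUBIC)
cv2.imwrite("pics/crop_scene.png",c)
```

```text
(no output)
```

View pics/crop_top.png

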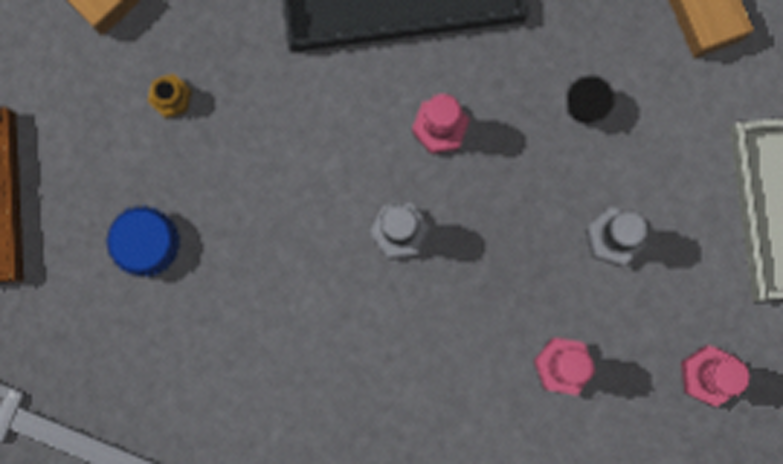

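View pics/crop_scene.png

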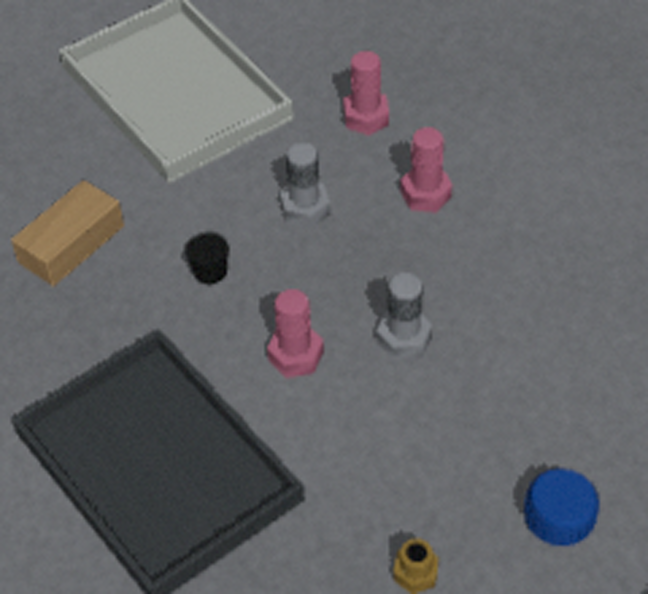

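```bash
cat > meas.py <<'E'
from h import *
np.set_printoptions(precision=4,suppress=True)
def hsv(d): return cv2.cvtColor(d["pixels"],cv2.COLOR_RGB2HSV)
def comps(m,amin=25):
    n,l,s,c=cv2.connectedComponentsWithStats(m.astype(np.uint8)); return [(l==i,s[i],c[i]) for i in range(1,n) if s[i][4]>=amin]
def allcloud(d,st=None):
    v,u=np.mgrid[0:480,0:640]; return cloud(d,np.c_[u.ravel(),v.ravel()],st).reshape(480,640,3)
E
python3 - <<'E'
from meas import *
for n in ["top","scene"]:
    d=load(n+"0.npz"); H=hsv(d); C=allcloud(d); Z=C[...,2]
    h,s,v=[H[...,i].astype(int) for i in range(3)]
    on=(C[...,0]>.3)&(C[...,0]<.75)&(abs(C[...,1])<.5)&(d["range_z"]>0)
    print("==",n)
    def rep(name,m,z,amin=25):
        for mm,st,c in comps(m,amin):
            P=C[mm]; pts=np.argwhere(mm)[:,::-1].astype(np.float32)
            W=onplane(d,pts,z)[:,:2]; r=cv2.minAreaRect((W*1000).astype(np.float32))
            print(name,"px",c,"n",st[4],"zmed",np.round(np.median(P[:,2]),4),"W",onplane(d,[c],z)[0][:2],"rect",np.round(r[0],1),np.round(r[1],1),round(r[2],1))
    rep("cap",on&(h>100)&(h<130)&(s>120)&(Z>.019),.026)
    rep("shank",on&(s<60)&(Z>.057)&(Z<.09),.065,10)
    rep("pink",on&(h>160)&(s>60)&(Z>.057),.065,10)
    rep("block",on&(h>8)&(h<25)&(s>60)&(v>110)&(Z>.022),.030,100)
    rep("bung",on&(v<45)&(Z>.022),.030,30)
    rep("fit",on&(h>10)&(h<30)&(s>150)&(Z>.015)&(Z<.04),.028)
    rep("white",on&(v>140)&(s<60)&(Z<.026)&(Z>.012),.020,60)
    rep("white_all",on&(v>140)&(s<60)&(Z<.026),.020,600)
    rep("wood_all",on&(h<20)&(s>110)&(v<130)&(Z<.03),.020,800)
    rep("steel_all",on&(v<72)&(s<90)&(Z<.03)&(C[...,0]>.56),.020,800)
E
```

```text
== top
cap px [238.1746 272.5598] n 418 zmed 0.0244 W [0.4436 0.1686] rect [442.8 169. ] [44.9 45.3] 0.1
shank px [326.848 265.92 ] n 125 zmed 0.0633 W [ 0.4532 -0.012 ] rect [453.6 -11.8] [23.3 22. ] 45.0
shank px [406.6279 269.062 ] n 129 zmed 0.0627 W [ 0.4474 -0.1653] rect [ 447.5 -165.9] [23.1 22.9] 0.2
pink px [341.8947 227.7719] n 114 zmed 0.0633 W [ 0.5285 -0.0416] rect [528.1 -41.8] [22.5 22.5] 44.3
pink px [387.9635 316.219 ] n 137 zmed 0.0623 W [ 0.3578 -0.1274] rect [ 358.3 -127.5] [22.3 22.8] 0.4
pink px [441.3094 319.7842] n 139 zmed 0.0629 W [ 0.352  -0.2267] rect [ 352.1 -226.6] [22.9 22.8] 43.8
block px [215.955 179.452] n 666 zmed 0.0285 W [0.6393 0.221 ] rect [639.6 221.1] [78.5 39. ] 44.0
block px [432.923 185.978] n 727 zmed 0.0278 W [ 0.6224 -0.2301] rect [ 622.8 -230. ] [79.  39.9] 20.5
bung px [393.2513 223.754 ] n 187 zmed 0.0282 W [ 0.5434 -0.1473] rect [ 543.  -147.8] [30.3 29.3] 88.7
fit px [247.0377 221.434 ] n 53 zmed 0.0262 W [0.5495 0.1532] rect [551.  153.9] [19.6 20.5] 46.2
fit px [151.459  262.9932] n 586 zmed 0.0184 W [0.463  0.3472] rect [468.7 34
[... 2293 characters left out ...]
.0882] n 34 zmed 0.0197 W [0.5321 0.4031] rect [532.2 403.2] [ 6.8 18.7] 9.5
fit px [474.9189 443.0811] n 37 zmed 0.02 W [0.4825 0.4338] rect [482.2 433.8] [30.2  4.6] 5.1
fit px [447.6585 456.3415] n 41 zmed 0.0198 W [0.5301 0.427 ] rect [529.8 427.3] [ 5.9 25.5] 2.4
white px [244.6427 151.7922] n 361 zmed 0.0215 W [ 0.4813 -0.334 ] rect [ 475.9 -346.8] [123.6 177.1] 4.7
white_all px [244.3994 151.1121] n 2391 zmed 0.0061 W [ 0.4807 -0.3363] rect [ 475.9 -346.8] [123.6 177.1] 4.7
wood_all px [442.1781 399.6574] n 8517 zmed 0.0053 W [0.4774 0.354 ] rect [476.  347.8] [129.2 175.4] 5.5
steel_all px [237.9993 291.4799] n 5751 zmed 0.0061 W [ 0.6634 -0.0046] rect [662.1 -10.3] [128.1 184.8] 7.5
```

```bash
cat > plan.py <<'E'
from h import *
from cell import status
np.set_printoptions(precision=4,suppress=True)
def Rdes(psi):
    x=np.array([0,0,-1.]);z=np.array([np.cos(psi),np.sin(psi),0]);return np.c_[x,np.cross(z,x),z]
def plan(wps,verbose=True):
    """wps: list of (xyz, jaw angle deg)"""
    s=status.observe(); R0=R.from_rotvec(s["ee_rot"]).as_matrix(); p0=np.array(s["position"])
    print("t",s["clock"],"pos",p0,"jaw deg",np.degrees(np.arctan2(R0[1,2],R0[0,2])),"tilt",R0[2,0],"q",s["joints"],"w",s["width"],"F",s["force"])
    for p,a in wps:
        sh=R0.T@(np.array(p)-p0)/.8
        best=min((np.linalg.norm(r),tuple(r)) for r in [R.from_matrix(R0.T@Rdes(np.radians(a)+k*np.pi)).as_rotvec() for k in (0,1)])
        print("->",p,a,np.round(sh,4).tolist(),np.round(np.array(best[1])/np.radians(60),4).tolist(),"dist",np.linalg.norm(sh)*800,"turn",np.degrees(best[0]))
if __name__=="__main__":
    import sys
    a=list(map(float,sys.argv[1:])); plan([(a[i:i+3],a[i+3]) for i in range(0,len(a),4)])
E
python3 plan.py 0.30 -0.20 0.35 90 .40 .168 .20 90 .446 .168 .20 90
```

```text
t 0.15 pos [ 0.2454 -0.5744  0.2261] jaw deg -66.86675544120656 tilt -0.9999993151524555 q [ 1.0644  0.4351  0.025   1.5739 -0.0116  1.134  -0.0751] w 0.999307649886704 F [-0.057  -0.3839 -0.1119]
-> [0.3, -0.2, 0.35] 90.0 [-0.1544, 0.2466, -0.4037] [0.3856, -0.0011, 0.0003] dist 398.1398676903619 turn 23.13334419877443
-> [0.4, 0.168, 0.2] 90.0 [0.0335, 0.5423, -0.7774] [0.3856, -0.0011, 0.0003] dist 758.7991629440196 turn 23.13334419877443
-> [0.446, 0.168, 0.2] 90.0 [0.0335, 0.5952, -0.7548] [0.3856, -0.0011, 0.0003] dist 769.4916225263436 turn 23.13334419877443
```

```bash
python3 plan.py 0.42 -0.20 0.30 -25
```

```text
t 0.15 pos [ 0.2454 -0.5744  0.2261] jaw deg -66.86675544120656 tilt -0.9999993151524555 q [ 1.0644  0.4351  0.025   1.5739 -0.0116  1.134  -0.0751] w 0.999307649886704 F [-0.057  -0.3839 -0.1119]
-> [0.42, -0.2, 0.3] -25.0 [-0.092, 0.3846, -0.3447] [-0.6978, -0.0011, -0.0003] dist 419.6880030943457 turn 41.866802951481816
```

Request:
step_arm(
  rows=[
    [-1, -0.092, 0.385, -0.345, -0.7, 0, 0],
    [-1, -0.092, 0.385, -0.345, -0.7, 0, 0],
    [-1, -0.092, 0.385, -0.345, -0.7, 0, 0],
    [-1, -0.092, 0.385, -0.345, -0.7, 0, 0],
    [-1, -0.092, 0.385, -0.345, -0.7, 0, 0],
    [-1, -0.092, 0.385, -0.345, -0.7, 0, 0],
    [-1, -0.092, 0.385, -0.345, -0.7, 0, 0],
    [-1, -0.092, 0.385, -0.345, -0.7, 0, 0],
    [-1, -0.092, 0.385, -0.345, -0.7, 0, 0],
    [-1, -0.092, 0.385, -0.345, -0.7, 0, 0],
    [-1, -0.092, 0.385, -0.345, -0.7, 0, 0],
    [-1, -0.092, 0.385, -0.345, -0.7, 0, 0],
  ],
  newtons=15,
)

```text
clock: 1.15
position: [0.4216, -0.1973, 0.3009]
ee_rot: [0.336, 1.543, -0.336]
force: [0.4, -0.5, -0.8]
width: 0.999
```

```bash
python3 plan.py 0.446 0.168 0.15 20
```

```text
t 1.15 pos [ 0.4216 -0.1973  0.3009] jaw deg -24.53895917383947 tilt -0.9999992381006568 q [ 0.6343  0.1389 -0.3509  1.8047  0.0506  1.2056 -0.1598] w 0.9989393909701326 F [ 0.3527 -0.4742 -0.7681]
-> [0.446, 0.168, 0.15] 20.0 [0.1886, 0.4279, -0.1621] [-0.7423, 0.0012, -0.0001] dist 395.9459856361417 turn 44.538995343360874
```

Request:
step_arm(
  rows=[
    [-1, 0.189, 0.428, -0.162, -0.742, 0, 0],
    [-1, 0.189, 0.428, -0.162, -0.742, 0, 0],
    [-1, 0.189, 0.428, -0.162, -0.742, 0, 0],
    [-1, 0.189, 0.428, -0.162, -0.742, 0, 0],
    [-1, 0.189, 0.428, -0.162, -0.742, 0, 0],
    [-1, 0.189, 0.428, -0.162, -0.742, 0, 0],
    [-1, 0.189, 0.428, -0.162, -0.742, 0, 0],
    [-1, 0.189, 0.428, -0.162, -0.742, 0, 0],
    [-1, 0.189, 0.428, -0.162, -0.742, 0, 0],
    [-1, 0.189, 0.428, -0.162, -0.742, 0, 0],
    [-1, 0.189, 0.428, -0.162, -0.742, 0, 0],
    [-1, 0.189, 0.428, -0.162, -0.742, 0, 0],
  ],
)

```text
clock: 2.15
position: [0.4466, 0.1646, 0.1481]
ee_rot: [-0.27, 1.556, 0.27]
force: [0.4, -1.5, 0.7]
width: 0.999
```

```bash
cat > wr.py <<'E'
from meas import *
from cell import status,cams
import sys
def wrist(tag):
    st=status.observe(); d=cams.get_image("wrist"); cv2.imwrite(f"pics/w_{tag}.png",d["pixels"][:,:,::-1]); return d,st
E
python3 - <<'E'
from wr import *
d,st=wrist("cap1"); H=hsv(d); print(st["position"])
m=(H[...,0]>100)&(H[...,0]<130)&(H[...,1]>120)
C=allcloud(d,st); 
for mm,s,c in comps(m,200):
    pts=np.argwhere(mm&(C[...,2]>.02))[:,::-1]
    (cx,cy),r=cv2.minEnclosingCircle((onplane(d,pts,.026,st)[:,:2]*1000).astype(np.float32))
    print(c,s,np.median(C[mm][:,2]),cx,cy,r)
E
python3 plan.py 0.446 0.168 0.15 20
```

```text
[0.4466 0.1646 0.1481]
[319.6784 225.1577] [ 293  198   54   55 2270] 0.024775861341408717 444.6651611328125 169.01113891601562 23.444839477539062
t 2.2 pos [0.4469 0.1635 0.1485] jaw deg 19.595569790014057 tilt -0.999998211167233 q [ 0.0454  0.3604 -0.6405  1.984   0.2763  0.8851 -0.3996] w 0.9985417132413971 F [-0.1919  0.2132 -0.1333]
-> [0.446, 0.168, 0.15] 20.0 [-0.0018, 0.0057, 0.0009] [-0.0067, -0.0016, 0.0008] dist 4.827778370401678 turn 0.41865927358468
```

View pics/w_cap1.png

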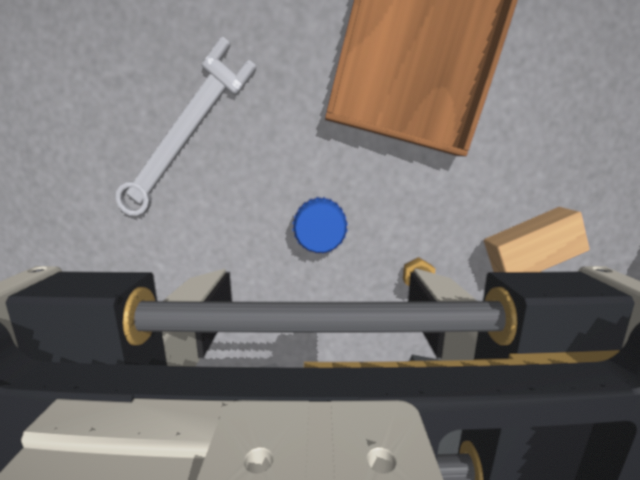

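```bash
python3 plan.py 0.445 0.1688 0.05 20 .445 .1688 .009 20
```

```text
t 2.2 pos [0.4469 0.1635 0.1485] jaw deg 19.595569790014057 tilt -0.999998211167233 q [ 0.0454  0.3604 -0.6405  1.984   0.2763  0.8851 -0.3996] w 0.9985417132413971 F [-0.1919  0.2132 -0.1333]
-> [0.445, 0.1688, 0.05] 20.0 [0.1232, 0.0072, 0.0002] [-0.0067, -0.0016, 0.0008] dist 98.70460733987048 turn 0.41865927358468
-> [0.445, 0.1688, 0.009] 20.0 [0.1744, 0.0072, 0.0003] [-0.0067, -0.0016, 0.0008] dist 139.6572563059336 turn 0.41865927358468
```

Request:
step_arm(
  rows=[
    [-1, 0.123, 0.004, 0, 0, 0, 0],
    [-1, 0.123, 0.004, 0, 0, 0, 0],
    [-1, 0.123, 0.004, 0, 0, 0, 0],
    [-1, 0.123, 0.004, 0, 0, 0, 0],
    [-1, 0.123, 0.004, 0, 0, 0, 0],
  ],
)

```text
clock: 2.62
position: [0.4459, 0.1663, 0.0508]
ee_rot: [-0.268, 1.555, 0.266]
force: [0.5, 0.8, 1.1]
width: 1.002
```

```bash
python3 plan.py .445 .1688 .009 20
```

```text
t 2.6167 pos [0.4459 0.1663 0.0508] jaw deg 19.516760579718774 tilt -0.9999985677829073 q [-0.046   0.5014 -0.5555  2.0813  0.4215  0.6701 -0.5422] w 1.0017043516236703 F [0.5151 0.812  1.0811]
-> [0.445, 0.1688, 0.009] 20.0 [0.0523, 0.0034, 0.0] [-0.0081, -0.0013, 0.0009] dist 41.896937380667545 turn 0.49283519975360157
```

Request:
step_arm(
  rows=[
    [-1, 0.03, 0.003, 0, 0, 0, 0],
    [-1, 0.052, 0.003, 0, 0, 0, 0],
    [-1, 0.052, 0.003, 0, 0, 0, 0],
    [1, 0.052, 0.003, 0, 0, 0, 0],
    [1, 0.052, 0.003, 0, 0, 0, 0],
    [1, 0.052, 0.003, 0, 0, 0, 0],
    [1, 0.052, 0.003, 0, 0, 0, 0],
    [1, 0.052, 0.003, 0, 0, 0, 0],
    [1, 0.052, 0.003, 0, 0, 0, 0],
    [1, 0.052, 0.003, 0, 0, 0, 0],
  ],
  newtons=15,
)

```text
clock: 3.45
position: [0.445, 0.1705, 0.0094]
ee_rot: [-0.269, 1.554, 0.269]
force: [-1.0, 0.9, -0.5]
width: 0.542
```

```bash
python3 plan.py .445 .1688 .16 20 .45 -.1 .18 -10
```

```text
t 3.45 pos [0.445  0.1705 0.0094] jaw deg 19.646030068303993 tilt -0.9999999301104501 q [-0.1009  0.567  -0.5004  2.1109  0.4923  0.5771 -0.6125] w 0.5416154949306903 F [-0.986   0.8966 -0.5386]
-> [0.445, 0.1688, 0.16] 20.0 [-0.1883, -0.002, -0.0007] [-0.0059, 0.0003, 0.0001] dist 150.63419296459824 turn 0.3546185144835978
-> [0.45, -0.1, 0.18] -10.0 [-0.2133, -0.3205, -0.1077] [0.4941, 0.0004, 0.0] dist 319.8286403068437 turn 29.64603662823132
```

Request:
step_arm(
  rows=[
    [1, -0.04, 0, 0, 0, 0, 0],
    [1, -0.09, 0, 0, 0, 0, 0],
    [1, -0.14, 0, 0, 0, 0, 0],
    [1, -0.19, 0, 0, 0, 0, 0],
    [1, -0.213, -0.32, -0.108, 0.494, 0, 0],
    [1, -0.213, -0.32, -0.108, 0.494, 0, 0],
    [1, -0.213, -0.32, -0.108, 0.494, 0, 0],
    [1, -0.213, -0.32, -0.108, 0.494, 0, 0],
    [1, -0.213, -0.32, -0.108, 0.494, 0, 0],
    [1, -0.213, -0.32, -0.108, 0.494, 0, 0],
    [1, -0.213, -0.32, -0.108, 0.494, 0, 0],
    [1, -0.213, -0.32, -0.108, 0.494, 0, 0],
  ],
)

```text
clock: 4.45
position: [0.4491, -0.1054, 0.1796]
ee_rot: [0.141, 1.566, -0.145]
force: [0.7, 0.2, -0.0]
width: 0.513
```

```bash
python3 plan.py .4747 -.346 .10 -36 .4747 -.346 .014 -36
```

```text
t 4.45 pos [ 0.4491 -0.1054  0.1796] jaw deg -10.429958490630975 tilt -0.9999978082065039 q [ 0.4874  0.2607 -0.4492  1.9904  0.1437  0.9205 -0.2179] w 0.5134280642083413 F [ 0.6748  0.2262 -0.0286]
-> [0.4747, -0.346, 0.1] -36.0 [0.1001, -0.2898, 0.0859] [0.4262, 0.0006, 0.0019] dist 254.7304060975235 turn 25.570310469410558
-> [0.4747, -0.346, 0.014] -36.0 [0.2076, -0.2896, 0.0859] [0.4262, 0.0006, 0.0019] dist 293.20668420967195 turn 25.570310469410558
```

Request:
step_arm(
  rows=[
    [1, 0, -0.29, 0.086, 0.426, 0, 0],
    [1, 0, -0.29, 0.086, 0.426, 0, 0],
    [1, 0, -0.29, 0.086, 0.426, 0, 0],
    [1, 0, -0.29, 0.086, 0.426, 0, 0],
    [1, 0, -0.29, 0.086, 0.426, 0, 0],
    [1, 0.1, -0.29, 0.086, 0.426, 0, 0],
    [1, 0.1, -0.29, 0.086, 0.426, 0, 0],
    [1, 0.1, -0.29, 0.086, 0.426, 0, 0],
    [1, 0.1, -0.29, 0.086, 0.426, 0, 0],
    [1, 0.1, -0.29, 0.086, 0.426, 0, 0],
  ],
)

```text
clock: 5.28
position: [0.478, -0.3385, 0.1004]
ee_rot: [0.486, 1.516, -0.484]
force: [0.8, 0.1, 0.0]
width: 0.516
```

```bash
python3 - <<'E'
from wr import *
d,st=wrist("tray1"); print(st["position"])
E
python3 plan.py .4747 -.346 .0145 -36
```

```text
[ 0.478  -0.3385  0.1004]
t 5.3333 pos [ 0.4786 -0.3386  0.1013] jaw deg -35.43423894435159 tilt -0.9999977940609633 q [ 0.6968  0.517  -0.242   1.7961  0.1578  0.8454 -0.2379] w 0.5145324063729405 F [0.4836 0.1083 0.8543]
-> [0.4747, -0.346, 0.0145] -36.0 [0.1085, -0.0105, 0.0012] [0.0094, 0.0017, -0.0011] dist 87.23318330210205 turn 0.5784758005636745
```

View pics/w_tray1.png

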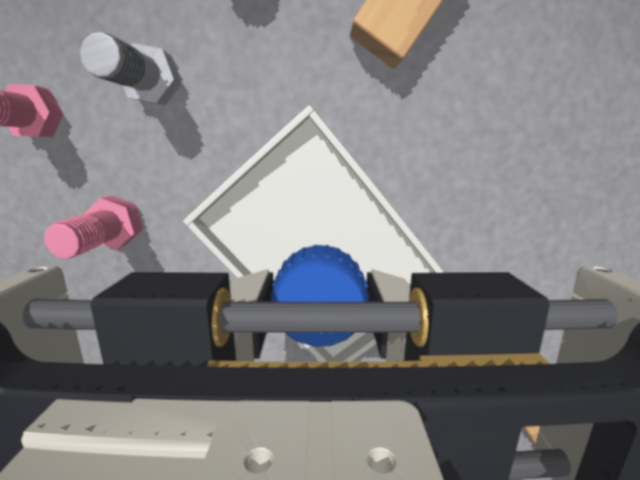

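Request:
step_arm(
  rows=[
    [1, 0.05, -0.004, 0, 0, 0, 0],
    [1, 0.085, -0.008, 0, 0, 0, 0],
    [1, 0.095, -0.008, 0, 0, 0, 0],
    [1, 0.103, -0.008, 0, 0, 0, 0],
    [1, 0.108, -0.008, 0, 0, 0, 0],
    [1, 0.108, -0.008, 0, 0, 0, 0],
    [1, 0.108, -0.008, 0, 0, 0, 0],
    [1, 0.108, -0.008, 0, 0, 0, 0],
  ],
)

```text
clock: 6.0
position: [0.4745, -0.3456, 0.0146]
ee_rot: [0.485, 1.513, -0.486]
force: [0.4, 0.9, -0.1]
width: 0.518
```

Request:
step_arm(
  rows=[
    [1, 0.001, 0, 0, 0, 0, 0],
    [1, 0.001, 0, 0, 0, 0, 0],
    [-0.4, 0.001, 0, 0, 0, 0, 0],
    [-0.4, 0.001, 0, 0, 0, 0, 0],
    [-0.4, 0.001, 0, 0, 0, 0, 0],
    [-0.4, 0.001, 0, 0, 0, 0, 0],
    [-0.4, 0.001, 0, 0, 0, 0, 0],
    [-0.4, -0.03, 0, 0, 0, 0, 0],
    [-0.4, -0.07, 0, 0, 0, 0, 0],
    [-0.4, -0.12, 0, 0, 0, 0, 0],
    [-0.4, -0.17, 0, 0, 0, 0, 0],
    [-0.4, -0.17, 0, 0, 0, 0, 0],
  ],
)

```text
clock: 7.0
position: [0.4772, -0.3472, 0.1569]
ee_rot: [0.483, 1.505, -0.487]
force: [1.2, -0.8, 0.1]
width: 0.699
```

```bash
python3 - <<'E'
from wr import *
d,st=wrist("tray2"); H=hsv(d); print(st["position"])
m=(H[...,0]>100)&(H[...,0]<130)&(H[...,1]>120)
C=allcloud(d,st)
for mm,s,c in comps(m,200):
    print(c,s,np.median(C[mm],axis=0),(C[mm][:,2]).std())
E
python3 plan.py .6245 -.2305 .15 110 .6245 -.2305 .15 -70
```

```text
[ 0.4772 -0.3472  0.1569]
[314.248  230.8255] [ 289  205   51   53 2109] [ 0.4745 -0.3455  0.0287] 0.014030299326891352
t 7.05 pos [ 0.476  -0.3467  0.1536] jaw deg -35.560239745239144 tilt -0.9999669392484941 q [ 0.7196  0.4577 -0.2527  1.7443  0.1371  0.9486 -0.208 ] w 0.6990569653895208 F [-0.2776 -0.3162 -0.2004]
-> [0.6245, -0.2305, 0.15] 110.0 [0.0052, 0.2261, 0.0666] [0.574, 0.0074, -0.0027] dist 188.61628554661763 turn 34.4429157241725
-> [0.6245, -0.2305, 0.15] -70.0 [0.0052, 0.2261, 0.0666] [0.574, 0.0074, -0.0027] dist 188.61628554661763 turn 34.442915724172465
```

View pics/w_tray2.png

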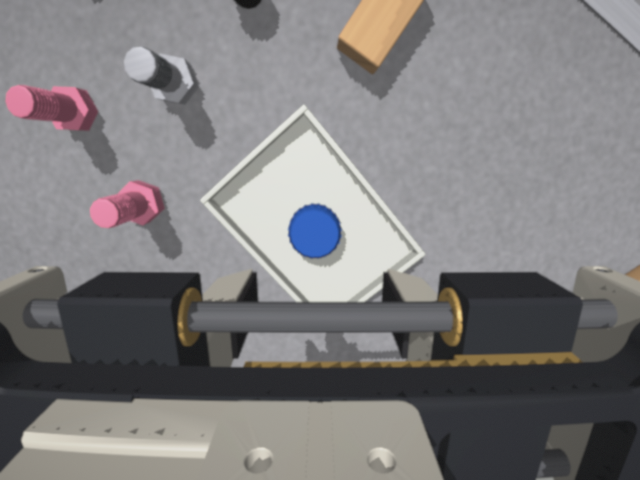

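Request:
step_arm(
  rows=[
    [-1, 0.005, 0.226, 0.067, 0.574, 0.007, -0.003],
    [-1, 0.005, 0.226, 0.067, 0.574, 0.007, -0.003],
    [-1, 0.005, 0.226, 0.067, 0.574, 0.007, -0.003],
    [-1, 0.005, 0.226, 0.067, 0.574, 0.007, -0.003],
    [-1, 0.005, 0.226, 0.067, 0.574, 0.007, -0.003],
    [-1, 0.005, 0.226, 0.067, 0.574, 0.007, -0.003],
    [-1, 0.005, 0.226, 0.067, 0.574, 0.007, -0.003],
    [-1, 0.005, 0.226, 0.067, 0.574, 0.007, -0.003],
    [-1, 0.005, 0.226, 0.067, 0.574, 0.007, -0.003],
  ],
)

```text
clock: 7.8
position: [0.6206, -0.231, 0.1446]
ee_rot: [0.948, 1.363, -0.952]
force: [0.4, -0.9, 0.1]
width: 0.999
```

```bash
cat > blk.py <<'E'
from wr import *
d,st=wrist(sys.argv[1]); H=hsv(d); C=allcloud(d,st)
Z=C[...,2]
m=(H[...,0]>8)&(H[...,0]<25)&(H[...,1]>60)&(Z>.022)&(Z<.038)
for mm,s,c in comps(m,400):
    pts=np.argwhere(mm)[:,::-1]
    r=cv2.minAreaRect((onplane(d,pts,.030,st)[:,:2]*1000).astype(np.float32))
    print("px",c,s,"z",np.median(Z[mm]),"rect",np.round(r[0],1),np.round(r[1],1),round(r[2],1))
E
python3 blk.py b2; python3 plan.py .6245 -.2305 .05 -70  .6245 -.2305 .015 -70
```

```text
px [324.9138 226.4961] [ 301  182   48   91 4233] z 0.028964485038724064 rect [ 626.  -233.2] [78.5 39.5] 20.5
t 7.85 pos [ 0.6208 -0.2311  0.1448] jaw deg -70.07902038216498 tilt -0.9999633816910367 q [ 0.3468  0.574  -0.1096  1.5522  0.0681  1.0276 -1.0041] w 0.9995786360904578 F [ 0.0285 -0.8808 -0.3461]
-> [0.6245, -0.2305, 0.05] -70.0 [0.1185, 0.0054, 0.0015] [-0.0013, -0.0055, 0.006] dist 94.9098717766022 turn 0.49649098724716056
-> [0.6245, -0.2305, 0.015] -70.0 [0.1623, 0.0057, 0.0018] [-0.0013, -0.0055, 0.006] dist 129.88974078767123 turn 0.49649098724716056
```

View pics/w_b2.png

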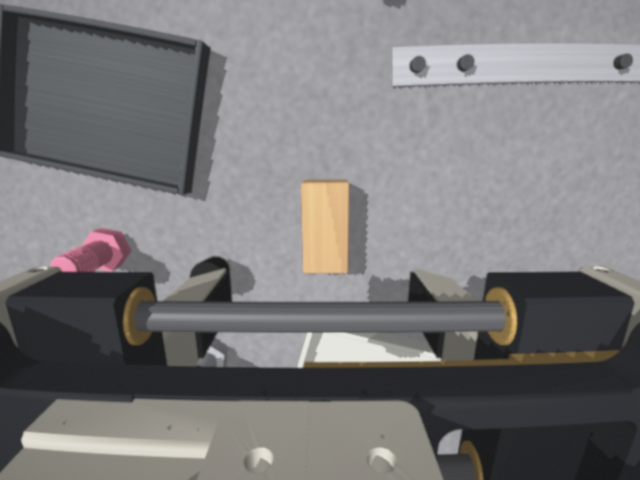

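Request:
step_arm(
  rows=[
    [-1, 0.05, 0.006, 0.003, 0, -0.005, 0.006],
    [-1, 0.09, 0.006, 0.003, 0, -0.005, 0.006],
    [-1, 0.13, 0.006, 0.003, 0, -0.005, 0.006],
    [-1, 0.15, 0.006, 0.003, 0, -0.005, 0.006],
    [-1, 0.162, 0.006, 0.003, 0, -0.005, 0.006],
    [-1, 0.162, 0.006, 0.003, 0, -0.005, 0.006],
    [1, 0.162, 0.006, 0.003, 0, -0.005, 0.006],
    [1, 0.162, 0.006, 0.003, 0, -0.005, 0.006],
    [1, 0.162, 0.006, 0.003, 0, -0.005, 0.006],
    [1, 0.162, 0.006, 0.003, 0, -0.005, 0.006],
    [1, 0.162, 0.006, 0.003, 0, -0.005, 0.006],
    [1, 0.162, 0.006, 0.003, 0, -0.005, 0.006],
  ],
  newtons=25,
)

```text
clock: 8.85
position: [0.6269, -0.2295, 0.0161]
ee_rot: [0.949, 1.353, -0.947]
force: [-0.2, -0.5, -0.2]
width: 0.611
```

```bash
python3 plan.py .6 -.2 .19 -70 .5 .06 .2 -30
```

```text
t 8.85 pos [ 0.6269 -0.2295  0.0161] jaw deg -69.98201458593417 tilt -0.9999981731734588 q [ 0.3366  0.72   -0.1014  1.6451  0.0933  0.7797 -1.0275] w 0.6107230436385674 F [-0.2203 -0.5272 -0.2407]
-> [0.6, -0.2, 0.19] -70.0 [-0.2174, -0.0186, -0.0462] [0.0003, -0.0002, -0.0018] dist 178.4104283251973 turn 0.11098366503108668
-> [0.5, 0.06, 0.2] -30.0 [-0.2298, -0.0247, -0.3944] [-0.6664, 0.0005, -0.0018] dist 365.69862104627964 turn 39.98216790758819
```

Request:
step_arm(
  rows=[
    [1, 0, 0, 0, 0, 0, 0],
    [1, 0, 0, 0, 0, 0, 0],
    [1, 0, 0, 0, 0, 0, 0],
    [1, 0, 0, 0, 0, 0, 0],
  ],
)

```text
clock: 9.18
position: [0.6267, -0.2296, 0.0156]
ee_rot: [0.949, 1.354, -0.947]
force: [-0.4, -0.8, 1.6]
width: 0.434
```

Request:
step_arm(
  rows=[
    [1, -0.04, 0, 0, 0, 0, 0],
    [1, -0.09, 0, 0, 0, 0, 0],
    [1, -0.14, 0, 0, 0, 0, 0],
    [1, -0.18, 0, -0.02, -0.1, 0, 0],
    [1, -0.23, -0.025, -0.394, -0.83, 0, 0],
    [1, -0.23, -0.025, -0.394, -0.83, 0, 0],
    [1, -0.23, -0.025, -0.394, -0.83, 0, 0],
    [1, -0.23, -0.025, -0.394, -0.83, 0, 0],
    [1, -0.23, -0.025, -0.394, -0.83, 0, 0],
    [1, -0.23, -0.025, -0.394, -0.83, 0, 0],
    [1, -0.23, -0.025, -0.394, -0.83, 0, 0],
    [1, -0.23, -0.025, -0.394, -0.83, 0, 0],
  ],
)

```text
clock: 10.18
position: [0.497, 0.0665, 0.2008]
ee_rot: [0.273, 1.554, -0.266]
force: [-0.4, 1.5, -0.5]
width: 0.44
```

```bash
python3 plan.py .46 .25 .18 35
```

```text
t 10.1833 pos [0.497  0.0665 0.2008] jaw deg -19.67961289535501 tilt -0.9999921361859105 q [ 0.1109  0.2979 -0.4339  1.8771  0.1436  0.9954 -0.7278] w 0.43979806516423836 F [-0.4086  1.4923 -0.541 ]
-> [0.46, 0.25, 0.18] 35.0 [0.0268, 0.2003, -0.1208] [-0.9113, 0.0016, -0.0036] dist 188.3473277974102 turn 54.680077450547905
```

Request:
step_arm(
  rows=[
    [1, 0.027, 0.2, -0.121, -0.911, 0, 0],
    [1, 0.027, 0.2, -0.121, -0.911, 0, 0],
    [1, 0.027, 0.2, -0.121, -0.911, 0, 0],
    [1, 0.027, 0.2, -0.121, -0.911, 0, 0],
    [1, 0.027, 0.2, -0.121, -0.911, 0, 0],
    [1, 0.027, 0.2, -0.121, -0.911, 0, 0],
    [1, 0.027, 0.2, -0.121, -0.911, 0, 0],
    [1, 0.027, 0.2, -0.121, -0.911, 0, 0],
    [1, 0.027, 0.2, -0.121, -0.911, 0, 0],
  ],
)

```text
clock: 10.93
position: [0.464, 0.2431, 0.1779]
ee_rot: [-0.473, 1.518, 0.475]
force: [0.5, 0.1, -1.2]
width: 0.433
```

```bash
python3 plan.py .4695 .3848 .12 94
```

```text
t 10.9333 pos [0.464  0.2431 0.1779] jaw deg 34.67335245983737 tilt -0.9999996704321983 q [-0.0675  0.4083 -0.6839  1.8403  0.3024  0.9985 -0.2719] w 0.4330775022233503 F [ 0.507   0.1263 -1.1694]
-> [0.4695, 0.3848, 0.12] 94.0 [0.0725, 0.1417, 0.1064] [-0.9888, 0.0008, -0.0003] dist 153.1564043969738 turn 59.326654931016726
```

Request:
step_arm(
  rows=[
    [1, 0.072, 0.142, 0.106, -0.98, 0, 0],
    [1, 0.072, 0.142, 0.106, -0.98, 0, 0],
    [1, 0.072, 0.142, 0.106, -0.98, 0, 0],
    [1, 0.072, 0.142, 0.106, -0.98, 0, 0],
    [1, 0.072, 0.142, 0.106, -0.98, 0, 0],
    [1, 0.072, 0.142, 0.106, -0.98, 0, 0],
    [1, 0.072, 0.142, 0.106, -0.98, 0, 0],
    [1, 0.072, 0.142, 0.106, -0.98, 0, 0],
    [1, 0.072, 0.142, 0.106, -0.98, 0, 0],
    [1, 0.072, 0.142, 0.106, -0.98, 0, 0],
    [1, 0.072, 0.142, 0.106, -0.98, 0, 0],
  ],
)

```text
clock: 11.85
position: [0.4699, 0.3848, 0.1207]
ee_rot: [-1.247, 1.183, 1.247]
force: [-0.2, -0.6, -0.9]
width: 0.431
```

```bash
python3 - <<'E'
from wr import *
d,st=wrist("wood1")
t=cams.get_image("top"); cv2.imwrite("pics/top1.png",t["pixels"][:,:,::-1])
E
python3 plan.py .4695 .3848 .04 95.4 .4695 .3848 .021 95.4
```

```text
t 11.95 pos [0.4699 0.3849 0.1209] jaw deg 93.05337101139409 tilt -0.9999989934804395 q [-0.2124  0.67   -0.8686  1.6895  0.5763  1.0562  0.3557] w 0.43229256561011203 F [-0.764  -0.5023 -1.8345]
-> [0.4695, 0.3848, 0.04] 95.4 [0.1011, 0.0006, -0.0001] [-0.0391, 0.0008, 0.0011] dist 80.87596631237903 turn 2.3480645688950843
-> [0.4695, 0.3848, 0.021] 95.4 [0.1248, 0.0006, -0.0002] [-0.0391, 0.0008, 0.0011] dist 99.87577784838811 turn 2.3480645688950843
```

View pics/w_wood1.png

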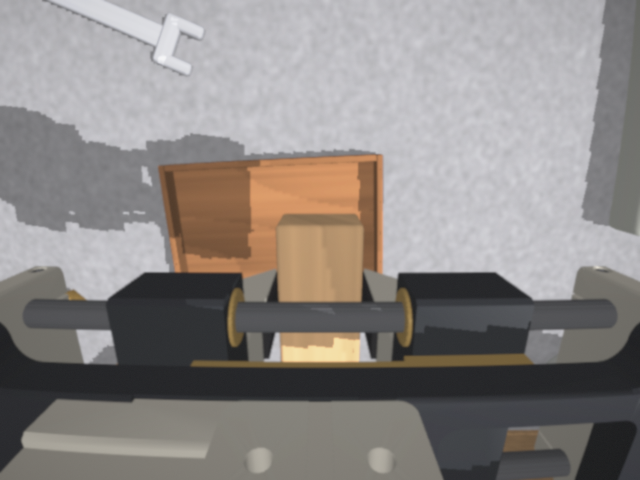

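View pics/top1.png

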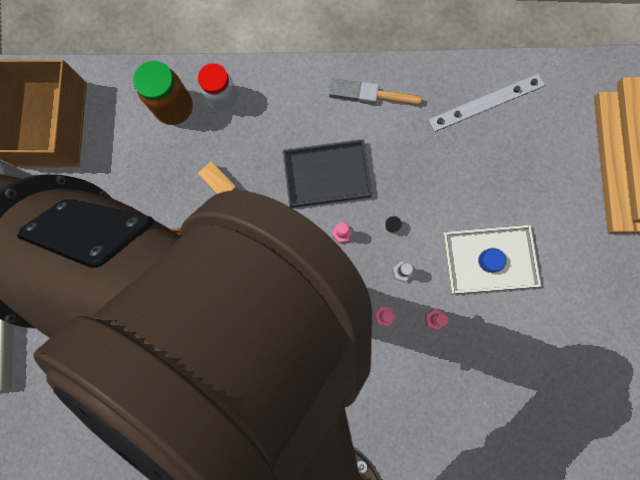

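Run:
```python
from wr import *
d,st=wrist("wood2")
p=onplane(d,[(160,167),(381,156)],.02,st);print(p,np.linalg.norm(p[1]-p[0]),np.degrees(np.arctan2(*(p[1]-p[0])[[1,0]])))
m=p.mean(0);y=(p[1]-p[0])/np.linalg.norm(p[1]-p[0]);x=np.array([y[1],-y[0],0]);print(m+x*.0625, m-x*.0625)
```

```text
[[0.4194 0.2584 0.02  ]
 [0.4029 0.4281 0.02  ]] 0.1705612607188849 95.55860709981924
[0.4734 0.3493 0.02  ] [0.349  0.3372 0.02  ]
```

Request:
step_arm(
  rows=[
    [1, 0.05, 0, 0, -0.04, 0, 0],
    [1, 0.085, 0, 0, -0.04, 0, 0],
    [1, 0.101, 0, 0, -0.04, 0, 0],
    [1, 0.11, 0, 0, -0.04, 0, 0],
    [1, 0.118, 0, 0, -0.04, 0, 0],
    [1, 0.124, 0, 0, -0.04, 0, 0],
    [1, 0.125, 0, 0, -0.04, 0, 0],
    [1, 0.125, 0, 0, -0.04, 0, 0],
    [1, 0.125, 0, 0, -0.04, 0, 0],
  ],
)

```text
clock: 12.75
position: [0.4703, 0.3856, 0.0218]
ee_rot: [-1.281, 1.158, 1.281]
force: [0.2, -0.5, -0.9]
width: 0.432
```

Request:
step_arm(
  rows=[
    [1, 0.002, 0, 0, 0, 0, 0],
    [1, 0.002, 0, 0, 0, 0, 0],
    [1, 0.002, 0, 0, 0, 0, 0],
    [-0.08, 0.002, 0, 0, 0, 0, 0],
    [-0.08, 0.002, 0, 0, 0, 0, 0],
    [-0.08, 0.002, 0, 0, 0, 0, 0],
    [-0.08, 0.002, 0, 0, 0, 0, 0],
  ],
)

```text
clock: 13.33
position: [0.4699, 0.3851, 0.0192]
ee_rot: [-1.281, 1.159, 1.282]
force: [-0.0, 0.0, 0.7]
width: 0.539
```

Request:
step_arm(
  rows=[
    [-0.08, -0.015, 0, 0, 0, 0, 0],
    [-0.08, -0.04, 0, 0, 0, 0, 0],
    [-0.08, -0.09, 0, 0, 0, 0, 0],
    [-0.08, -0.13, 0, 0, 0, 0, 0],
    [-1, -0.16, 0, 0, 0, 0, 0],
    [-1, -0.16, 0, 0, 0, 0, 0],
  ],
)

```text
clock: 13.83
position: [0.471, 0.3877, 0.1537]
ee_rot: [-1.28, 1.151, 1.28]
force: [0.2, 0.7, 0.3]
width: 0.636
```

```bash
python3 blk.py wood3; python3 plan.py .641 .220 .15 134
```

```text
px [315.8336 230.5097] [ 292  187   48   89 4075] z 0.033007088856386424 rect [473.2 385.3] [79.6 40.2] 5.7
t 13.8833 pos [0.4706 0.3866 0.151 ] jaw deg 95.67552872558302 tilt -0.9999761795559834 q [-0.1943  0.6436 -0.9007  1.6592  0.5553  1.107   0.4182] w 0.6815247850730601 F [ 0.7247 -0.3113 -0.4947]
-> [0.641, 0.22, 0.15] 134.0 [0.0013, -0.1914, -0.2283] [-0.6387, 0.0023, 0.0063] dist 238.305955911441 turn 38.32710418071328
```

View pics/w_wood3.png

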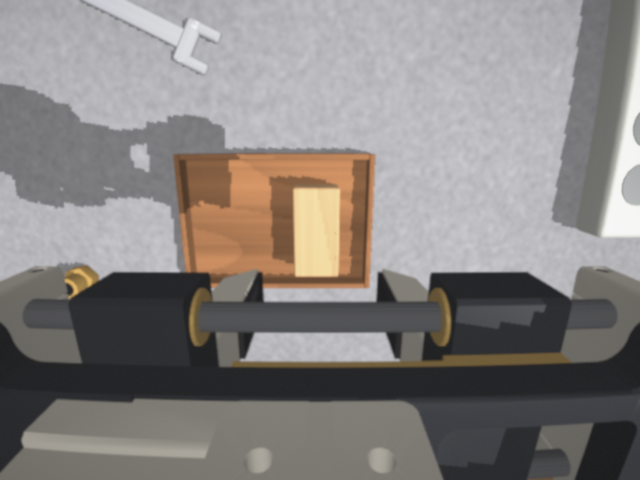

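Request:
step_arm(
  rows=[
    [-1, 0.001, -0.191, -0.228, -0.639, 0, 0],
    [-1, 0.001, -0.191, -0.228, -0.639, 0, 0],
    [-1, 0.001, -0.191, -0.228, -0.639, 0, 0],
    [-1, 0.001, -0.191, -0.228, -0.639, 0, 0],
    [-1, 0.001, -0.191, -0.228, -0.639, 0, 0],
    [-1, 0.001, -0.191, -0.228, -0.639, 0, 0],
    [-1, 0.001, -0.191, -0.228, -0.639, 0, 0],
    [-1, 0.001, -0.191, -0.228, -0.639, 0, 0],
    [-1, 0.001, -0.191, -0.228, -0.639, 0, 0],
    [-1, 0.001, -0.191, -0.228, -0.639, 0, 0],
  ],
)

```text
clock: 14.72
position: [0.6385, 0.22, 0.1464]
ee_rot: [-1.749, 0.739, 1.75]
force: [0.4, 0.2, 0.5]
width: 0.997
```

```bash
python3 blk.py b1; python3 plan.py .641 .220 .05 134  .641 .220 .015 134
```

```text
px [334.2164  98.4769] [321  84  28  30 476] z 0.027110466155100904 rect [553.  153.2] [21.4 21. ] 44.2
px [582.0041 227.2928] [ 534  181   96   90 4344] z 0.032900574583922065 rect [474.3 383.4] [82.3 48.6] 5.4
px [316.4752 231.1915] [ 293  187   48   90 4131] z 0.02899116206170299 rect [640.3 217.9] [78.3 39.5] 44.2
t 14.7667 pos [0.6386 0.2201 0.1466] jaw deg 134.1496351117348 tilt -0.9999988718885487 q [ 0.1599  0.8056 -1.024   1.4743  0.7036  1.2578  1.3969] w 0.9981623817517902 F [-0.349  -0.3244  0.7617]
-> [0.641, 0.22, 0.05] 134.0 [0.1207, -0.0019, -0.0022] [0.0025, 0.0006, 0.0013] dist 96.62227437044083 turn 0.17259838679868056
-> [0.641, 0.22, 0.015] 134.0 [0.1645, -0.0018, -0.0023] [0.0025, 0.0006, 0.0013] dist 131.61449588445163 turn 0.17259838679868056
```

View pics/w_b1.png

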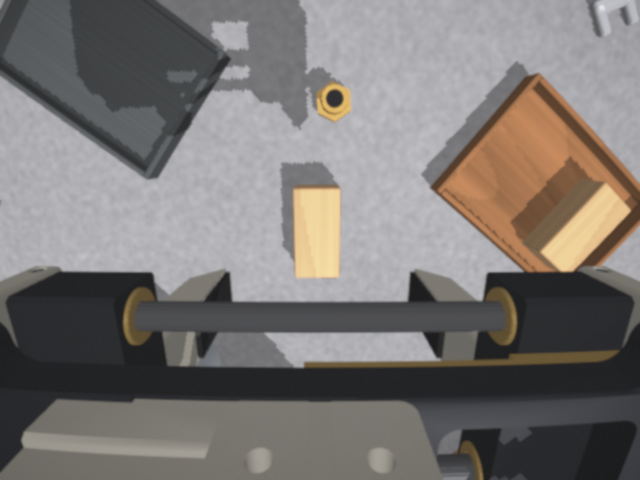

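Request:
step_arm(
  rows=[
    [-1, 0.05, 0, -0.002, 0, 0, 0],
    [-1, 0.09, 0, -0.002, 0, 0, 0],
    [-1, 0.13, 0, -0.002, 0, 0, 0],
    [-1, 0.15, 0, -0.002, 0, 0, 0],
    [-1, 0.163, 0, -0.002, 0, 0, 0],
    [-1, 0.163, 0, -0.002, 0, 0, 0],
    [1, 0.163, 0, -0.002, 0, 0, 0],
    [1, 0.163, 0, -0.002, 0, 0, 0],
    [1, 0.163, 0, -0.002, 0, 0, 0],
    [1, 0.163, 0, -0.002, 0, 0, 0],
    [1, 0.163, 0, -0.002, 0, 0, 0],
    [1, 0.163, 0, -0.002, 0, 0, 0],
  ],
  newtons=25,
)

```text
clock: 15.77
position: [0.6414, 0.2175, 0.0166]
ee_rot: [-1.749, 0.74, 1.747]
force: [-0.4, -1.6, -0.1]
width: 0.615
```

Request:
step_arm(
  rows=[
    [1, 0, 0, 0, 0, 0, 0],
    [1, 0, 0, 0, 0, 0, 0],
    [1, 0, 0, 0, 0, 0, 0],
    [1, 0, 0, 0, 0, 0, 0],
  ],
)

```text
clock: 16.1
position: [0.6411, 0.2175, 0.016]
ee_rot: [-1.749, 0.741, 1.748]
force: [0.3, 0.2, 1.4]
width: 0.434
```

```bash
python3 plan.py .4768 .3122 .15 95.4
```

```text
t 16.1 pos [0.6411 0.2175 0.016 ] jaw deg 134.00880702777903 tilt -0.9999991136625426 q [ 0.1281  0.9365 -0.9332  1.572   0.8301  1.0686  1.3088] w 0.43360074575292634 F [0.2746 0.1674 1.4445]
-> [0.4768, 0.3122, 0.15] 95.4 [-0.1675, 0.0653, 0.2278] [0.6435, 0.0006, 0.0011] dist 232.17649781322325 turn 38.60887177647618
```

Request:
step_arm(
  rows=[
    [1, -0.04, 0, 0, 0, 0, 0],
    [1, -0.09, 0, 0, 0, 0, 0],
    [1, -0.13, 0, 0, 0, 0, 0],
    [1, -0.168, 0.065, 0.228, 0.644, 0, 0],
    [1, -0.168, 0.065, 0.228, 0.644, 0, 0],
    [1, -0.168, 0.065, 0.228, 0.644, 0, 0],
    [1, -0.168, 0.065, 0.228, 0.644, 0, 0],
    [1, -0.168, 0.065, 0.228, 0.644, 0, 0],
    [1, -0.168, 0.065, 0.228, 0.644, 0, 0],
    [1, -0.168, 0.065, 0.228, 0.644, 0, 0],
    [1, -0.168, 0.065, 0.228, 0.644, 0, 0],
    [1, -0.168, 0.065, 0.228, 0.644, 0, 0],
  ],
)

```text
clock: 17.1
position: [0.4778, 0.3114, 0.1499]
ee_rot: [-1.278, 1.162, 1.278]
force: [0.2, -0.3, -1.7]
width: 0.439
```

```bash
python3 plan.py .4768 .3122 .05 95.4 .4768 .3122 .0215 95.4
```

```text
t 17.1 pos [0.4778 0.3114 0.1499] jaw deg 95.39065956993629 tilt -0.9999996570820657 q [-0.0429  0.5983 -0.9289  1.7505  0.5405  1.0702  0.5065] w 0.4388501331320208 F [ 0.1583 -0.3442 -1.7233]
-> [0.4768, 0.3122, 0.05] 95.4 [0.1249, 0.0013, 0.001] [-0.0002, 0.0002, 0.0008] dist 99.90471362142867 turn 0.04836133882215138
-> [0.4768, 0.3122, 0.0215] 95.4 [0.1605, 0.0013, 0.001] [-0.0002, 0.0002, 0.0008] dist 128.40285790225957 turn 0.04836133882215138
```

Request:
step_arm(
  rows=[
    [1, 0.05, 0.001, 0.001, 0, 0, 0],
    [1, 0.1, 0.001, 0.001, 0, 0, 0],
    [1, 0.125, 0.001, 0.001, 0, 0, 0],
    [1, 0.14, 0.001, 0.001, 0, 0, 0],
    [1, 0.15, 0.001, 0.001, 0, 0, 0],
    [1, 0.16, 0.001, 0.001, 0, 0, 0],
    [1, 0.16, 0.001, 0.001, 0, 0, 0],
    [1, 0.16, 0.001, 0.001, 0, 0, 0],
    [1, 0.16, 0.001, 0.001, 0, 0, 0],
  ],
)

```text
clock: 17.85
position: [0.4767, 0.3139, 0.0235]
ee_rot: [-1.277, 1.16, 1.277]
force: [-0.5, 0.4, -0.7]
width: 0.431
```

Request:
step_arm(
  rows=[
    [1, 0.004, 0, -0.002, 0, 0, 0],
    [1, 0.004, 0, -0.002, 0, 0, 0],
    [1, 0.004, 0, -0.002, 0, 0, 0],
    [1, 0.004, 0, -0.002, 0, 0, 0],
  ],
)

```text
clock: 18.18
position: [0.4769, 0.3122, 0.0199]
ee_rot: [-1.278, 1.16, 1.277]
force: [0.2, 1.1, 6.9]
width: 0.43
```

Request:
step_arm(
  rows=[
    [-0.08, 0, 0, 0, 0, 0, 0],
    [-0.08, 0, 0, 0, 0, 0, 0],
    [-0.08, 0, 0, 0, 0, 0, 0],
    [-0.08, 0, 0, 0, 0, 0, 0],
    [-0.08, 0, 0, 0, 0, 0, 0],
    [-0.08, -0.02, 0, 0, 0, 0, 0],
    [-0.08, -0.05, 0, 0, 0, 0, 0],
    [-0.08, -0.1, 0, 0, 0, 0, 0],
    [-0.08, -0.15, 0, 0, 0, 0, 0],
    [-0.08, -0.17, 0, 0, 0, 0, 0],
  ],
)

```text
clock: 19.02
position: [0.4768, 0.3135, 0.16]
ee_rot: [-1.277, 1.156, 1.277]
force: [1.0, 0.8, 0.2]
width: 0.539
```

```bash
python3 blk.py wood4; python3 plan.py .50 .12 .17 35
```

```text
px [317.4008 227.9967] [ 295  185   46   88 3935] z 0.03298056934764887 rect [477.9 312. ] [80.  40.1] 5.3
px [398.9832 229.675 ] [ 374  187   51   88 3926] z 0.03303644915006648 rect [473.1 385. ] [80.8 42.3] 5.8
t 19.0667 pos [0.4776 0.314  0.1613] jaw deg 95.38828211876306 tilt -0.999961751675857 q [-0.0378  0.5845 -0.9389  1.7418  0.5306  1.0814  0.5117] w 0.5421389523282162 F [0.5972 1.7464 1.4297]
-> [0.5, 0.12, 0.17] 35.0 [-0.0121, -0.0052, -0.244] [1.0064, 0.0079, 0.0037] dist 195.49429852435424 turn 60.38913512562026
```

View pics/w_wood4.png

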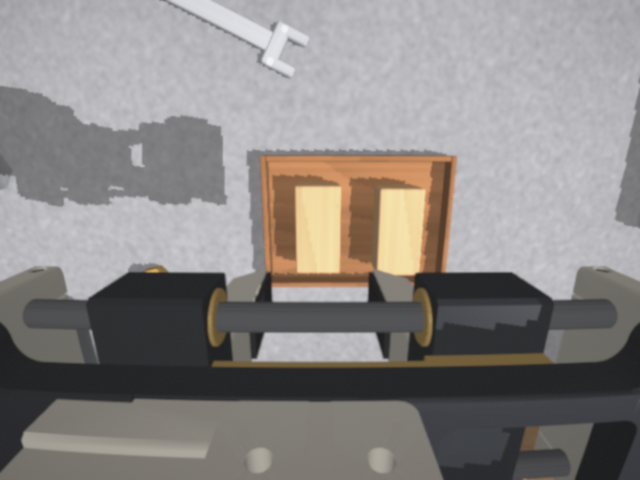

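```bash
python3 plan.py .455 -.013 .17 60
```

```text
t 19.0667 pos [0.4776 0.314  0.1613] jaw deg 95.38828211876306 tilt -0.999961751675857 q [-0.0378  0.5845 -0.9389  1.7418  0.5306  1.0814  0.5117] w 0.5421389523282162 F [0.5972 1.7464 1.4297]
-> [0.455, -0.013, 0.17] 60.0 [-0.0134, 0.0664, -0.4042] [0.5898, 0.0068, 0.0051] dist 327.9056212356126 turn 35.39068656416597
```

Request:
step_arm(
  rows=[
    [-0.1, -0.013, 0.066, -0.404, 0.59, 0.007, 0.005],
    [-0.1, -0.013, 0.066, -0.404, 0.59, 0.007, 0.005],
    [-0.1, -0.013, 0.066, -0.404, 0.59, 0.007, 0.005],
    [-0.1, -0.013, 0.066, -0.404, 0.59, 0.007, 0.005],
    [-0.1, -0.013, 0.066, -0.404, 0.59, 0.007, 0.005],
    [-0.1, -0.013, 0.066, -0.404, 0.59, 0.007, 0.005],
    [-0.1, -0.013, 0.066, -0.404, 0.59, 0.007, 0.005],
    [-0.1, -0.013, 0.066, -0.404, 0.59, 0.007, 0.005],
    [-0.1, -0.013, 0.066, -0.404, 0.59, 0.007, 0.005],
    [-0.1, -0.013, 0.066, -0.404, 0.59, 0.007, 0.005],
    [-0.1, -0.013, 0.066, -0.404, 0.59, 0.007, 0.005],
  ],
  newtons=45,
)

```text
clock: 19.98
position: [0.4537, -0.0148, 0.1652]
ee_rot: [-0.816, 1.42, 0.815]
force: [0.3, 0.1, 0.9]
width: 0.55
```

```bash
cat > bolt.py <<'E'
from wr import *
d,st=wrist(sys.argv[1]); H=hsv(d); C=allcloud(d,st); Z=C[...,2]; print("pos",st["position"])
m=(H[...,1]<50)&(Z>.055)&(Z<.076)&(np.hypot(C[...,0]-st["position"][0],C[...,1]-st["position"][1])<.12)
m[262:]=0
for mm,s,c in comps(m,60):
    pts=np.argwhere(mm)[:,::-1]
    z=float(sys.argv[2]) if len(sys.argv)>2 else .065
    (cx,cy),r=cv2.minEnclosingCircle((onplane(d,pts,z,st)[:,:2]*1000).astype(np.float32))
    print("px",c,s,"z",np.percentile(Z[mm],[50,90]),"circ",cx,cy,r,"cloudmed",np.median(C[mm],0))
E
python3 bolt.py bo1; python3 plan.py .455 -.013 .09 60  .455 -.013 .026 60
```

```text
pos [ 0.4537 -0.0148  0.1652]
px [319.7247 236.4916] [305 222  30  30 712] z [0.0638 0.0647] circ 451.8616027832031 -14.52519416809082 12.48845386505127 cloudmed [ 0.4521 -0.0146  0.0638]
t 20.0333 pos [ 0.4538 -0.014   0.1652] jaw deg 60.047086898223995 tilt -0.9999756440677168 q [ 0.5901  0.3521 -0.8444  1.9983  0.3294  0.937   0.6238] w 0.5509750818202331 F [ 0.0931 -0.2316  0.2699]
-> [0.455, -0.013, 0.09] 60.0 [0.094, -0.0009, 0.0024] [0.0008, -0.0062, -0.0025] dist 75.22998262749844 turn 0.4025957414811646
-> [0.455, -0.013, 0.026] 60.0 [0.174, -0.0011, 0.0029] [0.0008, -0.0062, -0.0025] dist 139.22268701516035 turn 0.4025957414811646
```

View pics/w_bo1.png

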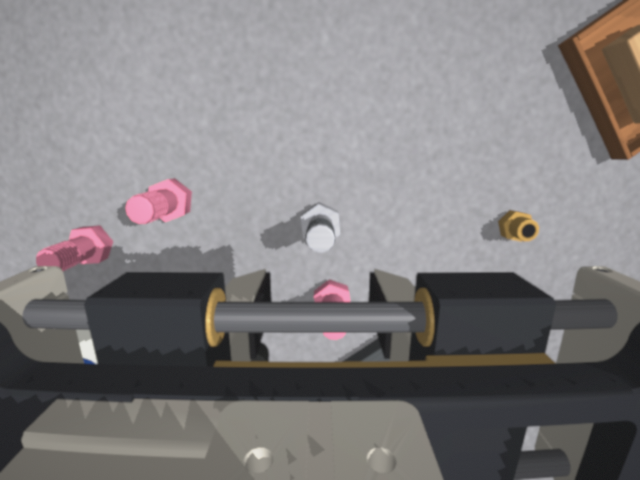

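Request:
step_arm(
  rows=[
    [-0.1, 0.05, 0.001, 0, 0, -0.006, -0.002],
    [-0.1, 0.09, 0.001, 0, 0, -0.006, -0.002],
    [-0.1, 0.13, 0.001, 0, 0, -0.006, -0.002],
    [-0.1, 0.16, 0.001, 0, 0, -0.006, -0.002],
    [-0.1, 0.172, 0.001, 0, 0, -0.006, -0.002],
    [-0.1, 0.172, 0.001, 0, 0, -0.006, -0.002],
    [-0.1, 0.172, 0.001, 0, 0, -0.006, -0.002],
  ],
)

```text
clock: 20.62
position: [0.4527, -0.0141, 0.028]
ee_rot: [-0.817, 1.413, 0.817]
force: [-0.5, 0.4, -0.2]
width: 0.553
```

Request:
step_arm(
  rows=[
    [1, 0, 0, 0, 0, 0, 0],
    [1, 0, 0, 0, 0, 0, 0],
    [1, 0, 0, 0, 0, 0, 0],
    [1, 0, 0, 0, 0, 0, 0],
    [1, 0, 0, 0, 0, 0, 0],
    [1, 0, 0, 0, 0, 0, 0],
    [1, 0, 0, 0, 0, 0, 0],
  ],
  newtons=45,
)

```text
clock: 21.2
position: [0.4529, -0.0155, 0.0282]
ee_rot: [-0.816, 1.413, 0.814]
force: [-1.1, -0.1, 7.3]
width: 0.255
```

```bash
python3 plan.py .657 .035 .15 60
```

```text
t 21.2 pos [ 0.4529 -0.0155  0.0282] jaw deg 59.954417031444066 tilt -0.9999996162539693 q [ 0.4304  0.5475 -0.6755  2.1449  0.582   0.6356  0.3899] w 0.2548269492348962 F [-1.1323 -0.1116  7.3047]
-> [0.657, 0.035, 0.15] 60.0 [-0.1522, -0.1894, 0.1824] [-0.0008, -0.0005, 0.0007] dist 243.04269660649828 turn 0.06779685553173148
```

Request:
step_arm(
  rows=[
    [1, -0.03, 0, 0, 0, 0, 0],
    [1, -0.08, 0, 0, 0, 0, 0],
    [1, -0.13, 0, 0, 0, 0, 0],
    [1, -0.152, -0.04, 0.04, 0, 0, 0],
    [1, -0.152, -0.187, 0.178, 0, 0, 0],
    [1, -0.152, -0.187, 0.178, 0, 0, 0],
    [1, -0.152, -0.187, 0.178, 0, 0, 0],
    [1, -0.152, -0.187, 0.178, 0, 0, 0],
    [1, -0.152, -0.187, 0.178, 0, 0, 0],
    [1, -0.152, -0.187, 0.178, 0, 0, 0],
    [1, -0.152, -0.187, 0.178, 0, 0, 0],
    [1, -0.152, -0.187, 0.178, 0, 0, 0],
  ],
)

```text
clock: 22.2
position: [0.6518, 0.0325, 0.1485]
ee_rot: [-0.815, 1.415, 0.816]
force: [-0.3, -0.4, -3.0]
width: 0.252
```

```bash
python3 - <<'E'
from wr import *
d,st=wrist("st1"); print(st)
E
python3 plan.py .652 .031 .08 60  .652 .031 .034 60
```

```text
{'clock': 22.2, 'joints': array([ 0.3196,  0.6606, -0.7307,  1.545 ,  0.4724,  1.122 ,  0.5312]), 'dq': array([ 0.0064, -0.0109, -0.0029,  0.0013,  0.0018, -0.0007,  0.0002]), 'joint_efforts': array([ -0.5498, -74.1572, -14.0426, -29.2062,  -0.031 ,   0.0344,
         0.0012]), 'position': array([0.6518, 0.0325, 0.1485]), 'ee_rot': array([-0.8154,  1.4154,  0.8157]), 'force': array([-0.3052, -0.4452, -2.9715]), 'ft_torque': array([ 0.019 , -0.1954, -0.0059]), 'width': 0.2523499453654155}
t 22.25 pos [0.6519 0.0324 0.1489] jaw deg 59.96980868657591 tilt -0.9999972987821796 q [ 0.3198  0.6601 -0.7308  1.5449  0.4725  1.1219  0.5311] w 0.25194211440907927 F [ 0.2288 -0.682  -2.78  ]
-> [0.652, 0.031, 0.08] 60.0 [0.0861, -0.001, -0.0012] [-0.0005, -0.002, -0.0009] dist 68.87869732638787 turn 0.13656552084920046
-> [0.652, 0.031, 0.034] 60.0 [0.1436, -0.0011, -0.0011] [-0.0005, -0.002, -0.0009] dist 114.87323895756599 turn 0.13656552084920046
```

View pics/w_st1.png

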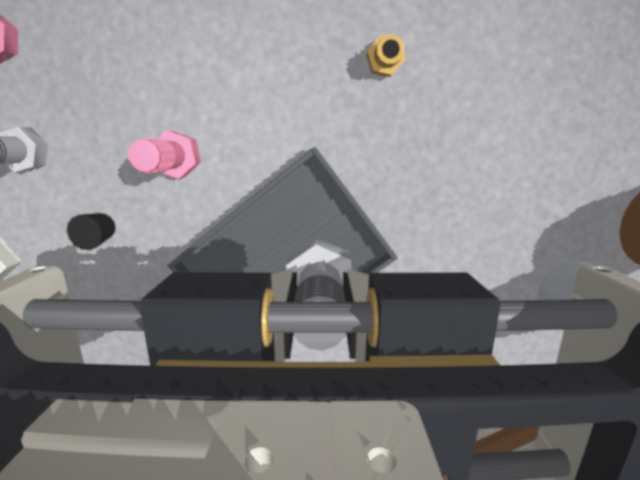

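Run:
```python
from wr import *
d,st=wrist("st2")
p=onplane(d,[(314,149),(396,258),(170,267)],.02,st);print(p, np.linalg.norm(p[1]-p[0]),np.linalg.norm(p[2]-p[0]))
print((p[1]+p[2])/2)
```

```text
[[ 0.5889  0.0632  0.02  ]
 [ 0.7093  0.0794  0.02  ]
 [ 0.6126 -0.1058  0.02  ]] 0.1215093880903681 0.17058204797807305
[ 0.661  -0.0132  0.02  ]
```

Request:
step_arm(
  rows=[
    [1, 0.04, -0.001, 0, 0, 0, 0],
    [1, 0.08, -0.002, 0, 0, 0, 0],
    [1, 0.11, -0.002, 0, 0, 0, 0],
    [1, 0.125, -0.002, 0, 0, 0, 0],
    [1, 0.135, -0.002, 0, 0, 0, 0],
    [1, 0.143, -0.002, 0, 0, 0, 0],
    [1, 0.143, -0.002, 0, 0, 0, 0],
    [1, 0.143, -0.002, 0, 0, 0, 0],
    [1, 0.143, -0.002, 0, 0, 0, 0],
  ],
)

```text
clock: 23.05
position: [0.6554, 0.0325, 0.036]
ee_rot: [-0.816, 1.411, 0.814]
force: [0.1, 0.8, -3.6]
width: 0.257
```

Request:
step_arm(
  rows=[
    [1, 0.003, 0, 0, 0, 0, 0],
    [1, 0.003, 0, 0, 0, 0, 0],
    [1, 0.003, 0, 0, 0, 0, 0],
    [1, 0.003, 0, 0, 0, 0, 0],
  ],
)

```text
clock: 23.38
position: [0.6546, 0.0322, 0.0324]
ee_rot: [-0.815, 1.413, 0.815]
force: [-0.1, 1.0, -2.9]
width: 0.247
```

Request:
step_arm(
  rows=[
    [1, 0.001, 0, 0, 0, 0, 0],
    [1, 0.001, 0, 0, 0, 0, 0],
    [1, 0.001, 0, 0, 0, 0, 0],
  ],
)

```text
clock: 23.63
position: [0.6546, 0.0322, 0.0323]
ee_rot: [-0.816, 1.413, 0.815]
force: [-2.0, -0.9, 5.4]
width: 0.259
```

Contact; release.

Request:
step_arm(
  rows=[
    [0.2, 0, 0, 0, 0, 0, 0],
    [-0.1, 0, 0, 0, 0, 0, 0],
    [-0.1, 0, 0, 0, 0, 0, 0],
    [-0.1, 0, 0, 0, 0, 0, 0],
    [-0.1, 0, 0, 0, 0, 0, 0],
    [-0.1, 0, 0, 0, 0, 0, 0],
    [-0.1, -0.02, 0, 0, 0, 0, 0],
    [-0.1, -0.06, 0, 0, 0, 0, 0],
    [-0.1, -0.1, 0, 0, 0, 0, 0],
    [-0.1, -0.14, 0, 0, 0, 0, 0],
    [-0.1, -0.17, 0, 0, 0, 0, 0],
    [-0.1, -0.17, 0, 0, 0, 0, 0],
  ],
)

```text
clock: 24.63
position: [0.6573, 0.0335, 0.1733]
ee_rot: [-0.817, 1.406, 0.812]
force: [0.0, 0.4, 0.0]
width: 0.551
```

```bash
python3 bolt.py st3 .069; python3 plan.py .4515 -.166 .165 60
```

```text
pos [0.6573 0.0335 0.1733]
px [315.9199 232.1561] [302 217  29  31 724] z [0.0677 0.0687] circ 652.8583374023438 32.73540496826172 12.852740287780762 cloudmed [0.6532 0.0328 0.0677]
t 24.6833 pos [0.6563 0.033  0.1705] jaw deg 59.963324673914514 tilt -0.9999896408999406 q [ 0.3232  0.6438 -0.7401  1.5157  0.4592  1.1568  0.5446] w 0.5537165700513624 F [-0.6397  0.3486 -0.7086]
-> [0.4515, -0.166, 0.165] 60.0 [0.0057, 0.0971, -0.3434] [-0.0006, 0.0024, 0.0036] dist 285.5545610668644 turn 0.2633992821382148
```

View pics/w_st3.png

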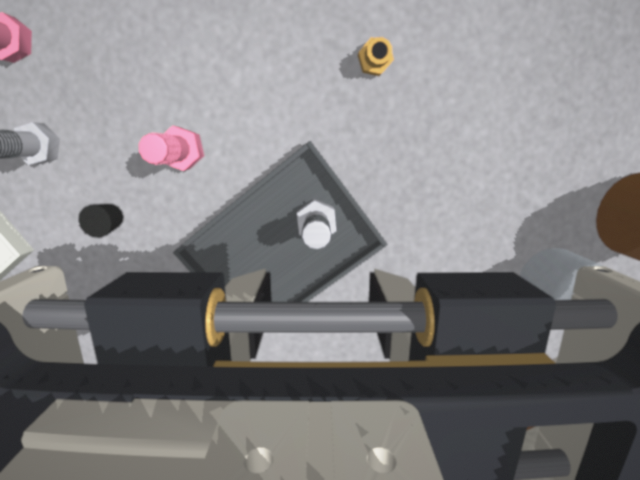

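Request:
step_arm(
  rows=[
    [-0.1, 0.006, 0.097, -0.343, 0, 0.002, 0.004],
    [-0.1, 0.006, 0.097, -0.343, 0, 0.002, 0.004],
    [-0.1, 0.006, 0.097, -0.343, 0, 0.002, 0.004],
    [-0.1, 0.006, 0.097, -0.343, 0, 0.002, 0.004],
    [-0.1, 0.006, 0.097, -0.343, 0, 0.002, 0.004],
    [-0.1, 0.006, 0.097, -0.343, 0, 0.002, 0.004],
    [-0.1, 0.006, 0.097, -0.343, 0, 0.002, 0.004],
    [-0.1, 0.006, 0.097, -0.343, 0, 0.002, 0.004],
    [-0.1, 0.006, 0.097, -0.343, 0, 0.002, 0.004],
    [-0.1, 0.006, 0.097, -0.343, 0, 0.002, 0.004],
    [-0.1, 0.006, 0.097, -0.343, 0, 0.002, 0.004],
  ],
)

```text
clock: 25.6
position: [0.4508, -0.1654, 0.1627]
ee_rot: [-0.814, 1.416, 0.819]
force: [0.1, 0.6, -1.0]
width: 0.548
```

```bash
python3 bolt.py bo2;  python3 plan.py .449 -.1665 .028 60
```

```text
pos [ 0.4508 -0.1654  0.1627]
px [316.4065 238.0082] [302 223  30  31 733] z [0.0637 0.0648] circ 448.5995178222656 -166.88580322265625 12.660487174987793 cloudmed [ 0.4485 -0.1673  0.0637]
t 25.65 pos [ 0.451  -0.1652  0.1627] jaw deg 60.094454957838 tilt -0.9999874327426368 q [ 0.8809  0.3957 -0.8231  1.9456  0.3535  0.9549  0.9353] w 0.5530548291346323 F [-0.3077  0.1183  0.1736]
-> [0.449, -0.1665, 0.028] 60.0 [0.1684, 0.0006, -0.0023] [0.0016, -0.0018, -0.0044] dist 134.75280248500684 turn 0.30230010828166837
```

View pics/w_bo2.png

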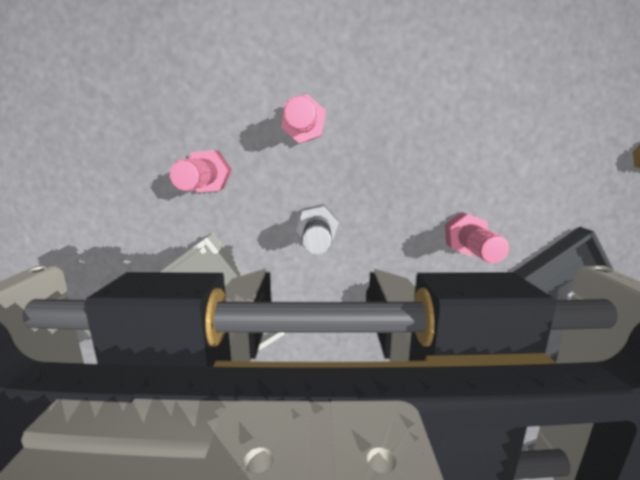

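Request:
step_arm(
  rows=[
    [-0.1, 0.05, 0.001, -0.002, 0.002, -0.002, -0.004],
    [-0.1, 0.09, 0.001, -0.002, 0.002, -0.002, -0.004],
    [-0.1, 0.13, 0.001, -0.002, 0.002, -0.002, -0.004],
    [-0.1, 0.155, 0.001, -0.002, 0.002, -0.002, -0.004],
    [-0.1, 0.168, 0.001, -0.002, 0.002, -0.002, -0.004],
    [-0.1, 0.168, 0.001, -0.002, 0.002, -0.002, -0.004],
    [-0.1, 0.168, 0.001, -0.002, 0.002, -0.002, -0.004],
  ],
)

```text
clock: 26.23
position: [0.4486, -0.1666, 0.0287]
ee_rot: [-0.814, 1.413, 0.815]
force: [0.1, 0.4, -0.5]
width: 0.55
```

Request:
step_arm(
  rows=[
    [1, 0, 0, 0, 0, 0, 0],
    [1, 0, 0, 0, 0, 0, 0],
    [1, 0, 0, 0, 0, 0, 0],
    [1, 0, 0, 0, 0, 0, 0],
    [1, 0, 0, 0, 0, 0, 0],
    [1, 0, 0, 0, 0, 0, 0],
    [1, 0, 0, 0, 0, 0, 0],
  ],
  newtons=45,
)

```text
clock: 26.82
position: [0.4483, -0.1678, 0.029]
ee_rot: [-0.814, 1.414, 0.813]
force: [-1.1, 0.7, 7.7]
width: 0.255
```

```bash
python3 plan.py .665 -.058 .15 60
```

```text
t 26.8167 pos [ 0.4483 -0.1678  0.029 ] jaw deg 59.83821502800651 tilt -0.9999993914345308 q [ 0.7477  0.5748 -0.6713  2.085   0.5771  0.6708  0.7326] w 0.2550124279750475 F [-1.1181  0.6582  7.7081]
-> [0.665, -0.058, 0.15] 60.0 [-0.1513, -0.1654, 0.2546] [-0.0027, -0.0008, 0.0006] dist 271.38986115615955 turn 0.1736794966950499
```

Request:
step_arm(
  rows=[
    [1, -0.03, 0, 0, 0, 0, 0],
    [1, -0.08, 0, 0, 0, 0, 0],
    [1, -0.13, 0, 0, 0, 0, 0],
    [1, -0.152, -0.03, 0.045, 0, 0, 0],
    [1, -0.152, -0.165, 0.254, 0, 0, 0],
    [1, -0.152, -0.165, 0.254, 0, 0, 0],
    [1, -0.152, -0.165, 0.254, 0, 0, 0],
    [1, -0.152, -0.165, 0.254, 0, 0, 0],
    [1, -0.152, -0.165, 0.254, 0, 0, 0],
    [1, -0.152, -0.165, 0.254, 0, 0, 0],
    [1, -0.152, -0.165, 0.254, 0, 0, 0],
    [1, -0.152, -0.165, 0.254, 0, 0, 0],
  ],
)

```text
clock: 27.82
position: [0.6633, -0.0582, 0.1488]
ee_rot: [-0.814, 1.416, 0.815]
force: [-0.8, -1.1, -3.1]
width: 0.251
```

```bash
python3 plan.py .665 -.058 .036 60; python3 -c "
from wr import *
wrist('st4')"
```

```text
t 27.8167 pos [ 0.6633 -0.0582  0.1488] jaw deg 59.876234903597755 tilt -0.9999951809024299 q [ 0.4456  0.6792 -0.7252  1.5081  0.4768  1.14    0.673 ] w 0.25064649816334944 F [-0.7803 -1.1121 -3.1009]
-> [0.665, -0.058, 0.036] 60.0 [0.141, -0.0021, 0.0016] [-0.0021, -0.0021, -0.0021] dist 112.83999831203688 turn 0.21677713304058147
```

View pics/w_st4.png

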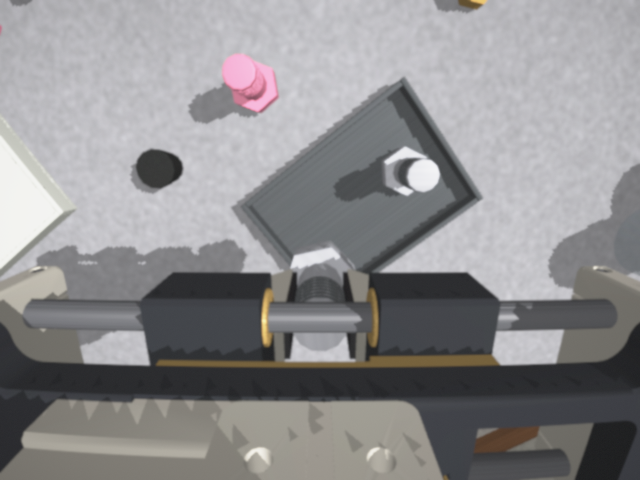

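Request:
step_arm(
  rows=[
    [1, 0.04, -0.001, 0, 0, 0, 0],
    [1, 0.08, -0.002, 0, 0, 0, 0],
    [1, 0.11, -0.002, 0, 0, 0, 0],
    [1, 0.125, -0.002, 0, 0, 0, 0],
    [1, 0.135, -0.002, 0, 0, 0, 0],
    [1, 0.142, -0.002, 0, 0, 0, 0],
    [1, 0.142, -0.002, 0, 0, 0, 0],
    [1, 0.142, -0.002, 0, 0, 0, 0],
    [1, 0.142, -0.002, 0, 0, 0, 0],
  ],
)

```text
clock: 28.62
position: [0.6664, -0.0588, 0.0377]
ee_rot: [-0.814, 1.412, 0.812]
force: [0.7, -0.2, -3.0]
width: 0.251
```

Request:
step_arm(
  rows=[
    [1, 0.003, 0, 0, 0, 0, 0],
    [1, 0.003, 0, 0, 0, 0, 0],
    [1, 0.003, 0, 0, 0, 0, 0],
    [1, 0.003, 0, 0, 0, 0, 0],
  ],
)

```text
clock: 28.95
position: [0.6655, -0.0589, 0.0341]
ee_rot: [-0.814, 1.414, 0.813]
force: [-0.3, 0.3, -3.1]
width: 0.254
```

Request:
step_arm(
  rows=[
    [1, 0.002, 0, 0, 0, 0, 0],
    [1, 0.002, 0, 0, 0, 0, 0],
    [1, 0.002, 0, 0, 0, 0, 0],
  ],
)

```text
clock: 29.2
position: [0.6658, -0.0588, 0.0332]
ee_rot: [-0.814, 1.414, 0.813]
force: [-2.1, 0.4, 4.7]
width: 0.255
```

Request:
step_arm(
  rows=[
    [0.2, 0, 0, 0, 0, 0, 0],
    [-0.1, 0, 0, 0, 0, 0, 0],
    [-0.1, 0, 0, 0, 0, 0, 0],
    [-0.1, 0, 0, 0, 0, 0, 0],
    [-0.1, 0, 0, 0, 0, 0, 0],
    [-0.1, 0, 0, 0, 0, 0, 0],
    [-0.1, -0.02, 0, 0, 0, 0, 0],
    [-0.1, -0.06, 0, 0, 0, 0, 0],
    [-0.1, -0.1, 0, 0, 0, 0, 0],
    [-0.1, -0.14, 0, 0, 0, 0, 0],
    [-0.1, -0.17, 0, 0, 0, 0, 0],
    [-0.1, -0.17, 0, 0, 0, 0, 0],
  ],
)

```text
clock: 30.2
position: [0.6684, -0.0579, 0.1743]
ee_rot: [-0.816, 1.407, 0.81]
force: [0.1, 0.5, -0.0]
width: 0.549
```

```bash
python3 bolt.py st5 .069; python3 plan.py .45 -.30 .3 0; python3 -c "
from wr import *
for n in ('top','scene'):
    d=cams.get_image(n);cv2.imwrite('pics/%s9.png'%n,d['pixels'][:,:,::-1])"
```

```text
pos [ 0.6684 -0.0579  0.1743]
px [407.2187 165.4277] [391 150  33  32 823] z [0.0678 0.0689] circ 654.05029296875 30.0127010345459 12.8931245803833 cloudmed [0.654  0.0304 0.0678]
px [316.5    232.8857] [302 218  30  31 726] z [0.0677 0.0687] circ 665.2901000976562 -58.55482482910156 12.98995304107666 cloudmed [ 0.6653 -0.0587  0.0677]
t 30.25 pos [ 0.6673 -0.0583  0.1715] jaw deg 59.84137796099146 tilt -0.9999890855133633 q [ 0.4491  0.6614 -0.7346  1.4796  0.464   1.1745  0.6855] w 0.5531445105551469 F [ 0.4287 -0.2454 -0.4088]
-> [0.45, -0.3, 0.3] 0.0 [-0.1618, 0.0824, -0.3973] [0.9974, 0.0038, 0.0027] dist 349.47166745254293 turn 59.84168368103374
```

View pics/w_st5.png

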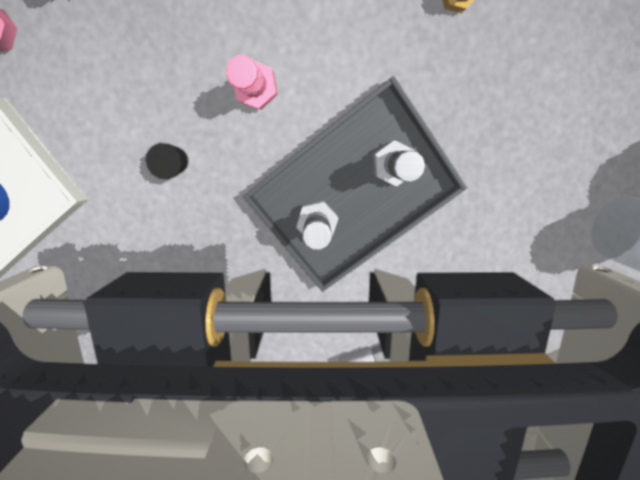

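View pics/scene9.png

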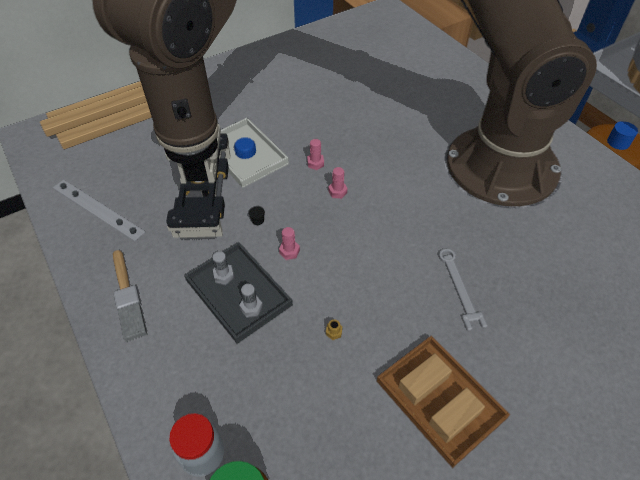

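```bash
python3 -c "
from cell import arm
print(arm.sign_off())"
```

```text
the job is handed in; nothing more can be done
None
```

The job is finished and handed in at about 30 s of the 128 s allowed; sign-off gave no verdict. I put the cap in the white tray first, then both beech blocks in the wooden tray, then both grey steel bolts in the steel tray.

**Last checks:**
- **Cap:** it lies flat in the white tray, with its top measured at 29 mm against the expected 30 mm.
- **Blocks:** both are flat, with their tops at 33 mm against 34 mm. They lie at about ±37 mm either side of the tray's centre.
- **Bolts:** both stand upright, with their tops at 68 mm against 69 mm. They are about 45 mm either side of the tray's centre.
- **Left alone:** the bung, the brass fitting and the three pink look-alikes stand where they were in the final scene picture. I judged this by eye, not by measurement.

**Disagreement:** the top and scene cameras differed by about 4–6 mm in x for most things, and by up to about 8 mm for the steel tray. I used their average as the starting point and corrected with the wrist camera at the grasps and trays; every grasp held.

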